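Mount a solder reel on the sprung reel hook

ROBOT

A 7-joint arm with a two-finger parallel gripper is mounted at the origin on a cart in front of the work surface, level with it; the furniture and walls round the work are solid. World frame = base frame: x ahead of the robot, y to its left, z up, the work surface at z = 0. Lengths are in m, angles in rad, forces in N, time in s.
With the tool pointing down it reaches from about 0.425 to 0.925 m from the base axis. Payload 6.8 kg.
Tool frame: the origin (TCP) lies at the very end of the fingers, on their centre line; the grasp point (between the pads) lies 19 mm behind it; z points along the fingers, y is the line along which they close (so a half turn about z gives the same grasp; the last joint's range is limited). The gripper opens to 85 mm and grips with 20 to 120 N. Pads are 22 mm wide; open, the fingers measure 114 mm over their backs; the gripper's body (76 mm by 85 mm) begins 54 mm behind the grasp point. The pads swing forward as they close: fully open they stand 13 mm farther back than shut.
Start: joints at [0.994, 0.477, 0.022, 1.555, -0.011, 1.109, -0.083], TCP at [0.305, -0.602, 0.231] pointing down, gripper open.
Joint ranges: [-2.96, 2.96], [-0.34, 2.1], [-1.41, 1.46], [0.24, 2.44], [-1.37, 4.51], [0.17, 1.92], [-2.96, 2.96]. Speed limits (rad/s): [2.39, 2.39, 3.14, 3.14, 3.14, 3.14, 3.14].

INTERFACE

Orientations are given as a unit quaternion [w, x, y, z].
In Python, from station import telemetry, viewer, job, search_frame, cut_out gives the robot as it stands. The module is installed in compiled form; this text tells all that it offers.
- The arm moves only by the shell command python3 -m crank 'ROWS' [FORCE]. ROWS is JSON, a list of rows, each an object with "delta_rot": the turn, a rotation vector about the tool's x, y, z in degrees, a list of three; "xyz": the shift along the tool's x, y, z in m, a list of three; "fingers": the gripper command: -1 is fully open, 1 is shut, values between are in proportion. In form: [{"delta_rot": [ax, ay, az], "xyz": [dx, dy, dz], "fingers": fingers}, ...]. A call has 1 to 10 rows; each row is the pose to reach, as a shift and turn from the pose commanded when the call began, along the tool's axes at that moment; what a row does not reach only later rows make up. A row lasts 1/10 s, in which the tool goes at most 50 mm and 8.59 degrees, less where a joint would pass 70% of its speed; a pose out of reach is approached as far as the arm can. A call with a gripper value outside its range is refused whole. The fingers move at their own pace and stop on an object; FORCE is the grip in N (left out, the last holds). Time passes only in rows, so rows that repeat a pose let the fingers close. It gives the time, the measured TCP pose, the force, the opening and the grip force at its end, in the units of the state.
- telemetry.get_obs(): the state, without advancing time (a new reading comes with each control period).
- viewer.read_camera(name): name is "scene" or "top" or "wrist"; returns a dict with "img" (400x640x3 uint8, red, green, blue), "fx", "fy", "cx", "cy" (pixels), "k1" (the pictures are not rectified: a ray, as slopes to the right and down, at radius r is drawn at 1 + k1 r^2 times it, then the intrinsics apply), "origin" and "rotation" of the camera in the world. Camera axes: x right, y up, looking along -z (the intrinsics and any distortion apply to the point x, -y, -z); pixel columns grow to the right and rows downward; lengths in m; the calibration is good to about 2 mm. A picture is of the moment at which its call begins. There is no depth.
- job.hand_in(): hands the job in; it is judged then, once.
Trained networks look in the newest picture that a camera, given by its name, has taken for a name from the list of things; names that differ only in an ending like _2 or _b are one class to them, and where a whole thing is asked for, a point or a joint stands for the part that bears it (a point fixed in the world has none). Each returns a list of dicts, best first, with "score" (0 to 1); they miss things now and then, are a little off and sometimes report something else, mostly with a low value. They report only what shows in the picture. A call takes as long as a camera call. They do not tell look-alikes from the thing itself.
- search_frame(camera, thing): "pixel" ([column, row] in pixels, amid what is visible of it).
- cut_out(camera, thing): "pixels" (400x640 bool, what is visible of it) and "pixel" ([column, row] in pixels, amid what is visible of it).
The state is a dict: "t": time; "q": joint angles; "joint_vel": joint speeds; "joint_torque": joint torques, N m; "eef_pos": TCP position; "tool_rot": TCP orientation; "contact_force": force on the tool from outside, world axes, zero at the start; "torque": the same for the moment, N m; "gripper_width": opening from 0.0 (shut) to 1.0 (fully open); "grasp_force": force on a finger pad.
Only numpy, scipy, OpenCV 4.12 (cv2) and the standard library are available. Lean on these libraries where they do the work, as an engineer would, in place of code of your own. Each camera call takes 0.05 s, during which the arm holds its last target. There are 200 camera calls.

TASK

Mount the solder reel from the wooden tray on the reel hook: hang the reel on the bar and slide it back against the sprung drag disc, then slide the hub collar on behind it, spigot first, until it nests in the reel's recess. Last, hold the horseshoe keeper above the bar, handle up, press the stack back with it against the spring and drop it fully into the flat-sided neck just behind the bar's nose, so that the spring clamps everything when you let go. Feel your way, never letting any of the parts take more than 40 N, and leave the other things on the bench where they are.

Things in the scene. Friction and masses are not known exactly. Their poses are not given: they have to be found in the camera images.
- reel_hook: Hook fixed to the bench: grey base plate 120 x 60 x 12 mm; from its far end (x = +40) a round bar, diameter 16, rises and bends over to run level towards -x (roughly to the robot), axis at y = 0, z = 190. Origin: centre of the base's underside on the bench top, z up. Along the bar: dark spring cup (diameter 30, x = 20 to 6), drag disc, plain bar, eased shoulder (x = -71 to -75), neck, nose to the free end at x = -94.
- drag_face (a point): Centre of the drag disc's face towards the free end; at rest x = -6, z = 190 in reel_hook (axes as there). Disc diameter 38, with a spigot of diameter 25 standing 3.5 mm out of the face. It slides back (+x) 4.0 mm against a spring: 6 N at first touch, 13 N at the hard stop; the sliding stack's friction adds 1 to 4 N.
- hook_neck (a point): Middle of the neck, on the bar's axis: x = -79.25, z = 190 in reel_hook (axes as there). The neck, x = -75 to -83.5, has two upright flats (y = -5 to 5; z = 184 to 196). Reel, collar and keeper are 80 mm long together, but disc at rest to back of nose is 77.5: the keeper enters the neck only while the stack is pressed back 2.5 to 4.0 mm.
- hook_tip (a point): Free end of the bar, on its axis: x = -94, z = 190 in reel_hook (axes as there). The nose behind it tapers from diameter 6 at the end to the full 16 at x = -88.5 and ends at the neck, x = -83.5.
- tray: Wooden tray 120 x 180 x 12 mm, fixed on the bench; origin: centre of its underside, z up. On it the reel (centre over x = 0, y = -46, on two rods), the collar (origin over x = 40, y = 46, hub on a raised rest 34 wide in y) and the keeper (over x = -35, y = 46, upright in a slot of a block 26 x 44, top at z = 34), all with their x axes along the tray's.
- reel: Black solder reel, silver winding, about 0.25 kg: flange diameter 80, length 40, origin at its centre, x its axis (both ends alike). Starts on its rims, centre 52 mm above the bench. Bore diameter 20, at each end a recess of diameter 31, 5 deep. Pinch it from above over the flanges, tips up to 18 mm below the rim, to clear disc and cup. Home at rest: centre at x = -26 in reel_hook; clamped: -23.5, hanging 2 low.
- collar: Silver hub collar, 0.12 kg, starts with its axis (x) level, 55 mm above the bench. Origin on the axis in the face that meets the reel: spigot of diameter 25 to x = +4; flange of diameter 48 from 0 to -4; knurled hub of diameter 36 from -4 to its front face at -34. Through bore of diameter 18. On the hook its +x is the hook's +x; nested, its origin is at x = -46 in reel_hook, clamped at -43.5, hanging 1 low.
- keeper: Horseshoe keeper, 0.05 kg, z up: plate 6 thick (x = -3 to 3), 35 wide in y, slot open downwards, 12.6 wide, 18 at the mouth. Origin 6 below the slot's flat top, on the bar's axis when seated (x = -80.5 in reel_hook). Legs to z = -16, plate to 18, black handle 26 wide, x = -8 to 3, z = 22 to 50. Starts with origin 36 above the bench. With its origin 18 to 23 above the axis its legs straddle the nose clear of it and press on the hub of the collar.
- tip_cleaner: Bystander: black tip-cleaner pot, diameter 60, 48 high; origin under its centre.
- tube_tray: Bystander: small open card tray of tubes, 58 x 100 x 42 mm; origin under its centre.
- dross_core: Bystander: cardboard tape core used as a pot, diameter 84, 47 high; origin under its centre.
- flux_bottle: Bystander: small bottle with a long nozzle, diameter 40, 112 high; origin under its centre.
- cutters_1: Bystander: side cutters lying flat, 118 mm long.
- solder_spool: Bystander: spare spool lying on its flange, diameter 60, 45 high; not the reel to mount.
- pen_1: Bystander: marker pen lying flat, 135 mm long.
Things that resemble listed ones, but are neither listed nor needed, are in the scene too. What is shaped like the collar but turquoise is not meant.

How it is judged:
On the way, in this order (a step that is already met when the one before it is completed fails the run):
1. the reel hangs on the bar, past the neck (x of reel in the frame of reel_hook between -0.063 and -0.018 m and y of reel in the frame of reel_hook between -0.006 and 0.006 m and z of reel in the frame of reel_hook between 0.184 and 0.196 m), for 0.2 s.
2. the reel is home against the drag disc and the collar is nested in it (x of reel in the frame of reel_hook between -0.029 and -0.018 m and y of reel in the frame of reel_hook between -0.005 and 0.005 m and z of reel in the frame of reel_hook between 0.185 and 0.195 m and x of collar in the frame of reel_hook between -0.0485 and -0.038 m and y of collar in the frame of reel_hook between -0.004 and 0.004 m and z of collar in the frame of reel_hook between 0.186 and 0.194 m), for 0.2 s.
At the end, for the whole second after the job is handed in: The keeper sits in the neck, handle up (within 0.15 rad), its origin within 3 mm of the bar's axis; behind it the collar, nested in the reel, and the reel are each within 2.2 mm of their clamped place along the hook and 4 and 5 mm of its axis; all at rest (x of reel in the frame of reel_hook between -0.0252 and -0.0208 m and y of reel in the frame of reel_hook between -0.005 and 0.005 m and z of reel in the frame of reel_hook between 0.185 and 0.195 m and x of collar in the frame of reel_hook between -0.0452 and -0.0408 m and y of collar in the frame of reel_hook between -0.004 and 0.004 m and z of collar in the frame of reel_hook between 0.186 and 0.194 m and x of keeper in the frame of reel_hook between -0.0822 and -0.0768 m and y of keeper in the frame of reel_hook between -0.003 and 0.003 m and z of keeper in the frame of reel_hook between 0.187 and 0.193 m and angle between keeper's own z axis and vertical below 0.15 rad and linear speed of each of reel, collar, keeper below 0.02 m/s); the robot touches nothing.
It fails at once if the reel, the collar, the keeper or the hook is pushed against another of them with over 40 N (contact force between any of reel, collar, keeper and reel_hook above 40 N or contact force between collar and reel above 40 N or contact force between keeper and collar above 40 N).
It fails at once if a bystander is moved by more than 25 mm (distance of any of tip_cleaner, tube_tray, dross_core, flux_bottle, cutters_1, solder_spool, pen_1 from where it was at the start of the episode above 0.025 m).
It also fails if it takes over 72 s, if anything falls off the work surface, if the arm or the gripper's body presses on something with over 40 N, if the wrist force passes 120 N, or if a joint passes its speed limit or range.

## Working session

There is one attempt and no reset: what is moved stays moved. The work goes in short steps, Python scripts to look and compute and a shell command to move; the robot and the scene stay as the last step left them, time stands still between calls to the robot, and variables do not carry over. Pictures are saved under pics/ and viewed, at most 10 in all, crops included, and the job is handed in when it is done.

```bash
ls; mkdir -p pics; cat > h.py <<'E'
import numpy as np, cv2
from station import telemetry, viewer, job, search_frame, cut_out
from scipy.spatial.transform import Rotation as R
def cam(n): return viewer.read_camera(n)
def Rm(c):
    r=np.array(c["rotation"],float)
    return r if r.shape==(3,3) else R.from_quat(r,scalar_first=True).as_matrix()
def K(c): return np.array([[c["fx"],0,c["cx"]],[0,c["fy"],c["cy"]],[0,0,1.]]),np.array([c["k1"],0,0,0.])
def ray(c,px):
    k,d=K(c); u=cv2.undistortPoints(np.array([[px]],float),k,d)[0,0]
    return np.array(c["origin"]),Rm(c)@np.array([u[0],-u[1],-1])
def onz(c,px,z):
    o,d=ray(c,px); return o+d*(z-o[2])/d[2]
def proj(c,P):
    k,d=K(c); p=(np.atleast_2d(P)-np.array(c["origin"]))@Rm(c); p=p*[1,-1,-1]
    return cv2.projectPoints(p.reshape(-1,1,3),np.zeros(3),np.zeros(3),k,d)[0][:,0]
def save(c,n): cv2.imwrite("pics/"+n+".png",c["img"][:,:,::-1])
def tri(rays):
    A=0;b=0
    for o,d in rays:
        d=d/np.linalg.norm(d);M=np.eye(3)-np.outer(d,d);A=A+M;b=b+M@o
    return np.linalg.solve(A,b)
def obs():
    o=telemetry.get_obs(); print(o["t"],np.round(o["eef_pos"],4),np.round(o["tool_rot"],4),np.round(o["contact_force"],1),o["gripper_width"],o["grasp_force"])
    return o
E
python3 - <<'E'
from h import *
o=obs();print(R.from_quat(o["tool_rot"],scalar_first=True).as_matrix().round(3))
for n in ["top","scene"]:
    c=cam(n);save(c,n+"0");print(n,c["origin"],c["fx"],c["k1"],Rm(c).round(2).tolist())
    for t in ["reel_hook","hook_tip","drag_face","hook_neck","tray","reel","collar","keeper"]:
        try: print(t,[(np.round(r["pixel"]),round(r["score"],2),onz(c,r["pixel"],0.05).round(3)) for r in search_frame(n,t)[:3]])
        except Exception as e: print(t,e)
E
```

```text
pics
0.0 [ 0.3047 -0.6016  0.2303] [-9.000e-04  9.727e-01  2.322e-01 -3.000e-04] [0.7 0.1 0.4] 1.0006705977052972 0.0
[[ 0.892  0.452 -0.001]
 [ 0.452 -0.892  0.002]
 [-0.    -0.002 -1.   ]]
top [ 0.34167567 -0.28747326  1.29997122] 492.0962493807227 0.02370869379176343 [[0.08, 0.97, -0.21], [-1.0, 0.07, -0.02], [0.0, 0.21, 0.98]]
reel_hook [(array([377., 205.]), 0.71, array([ 0.616, -0.421,  0.05 ]))]
hook_tip [(array([233., 230.]), 0.55, array([ 0.523, -0.054,  0.05 ]))]
drag_face []
hook_neck [(array([236., 231.]), 0.93, array([ 0.52 , -0.062,  0.05 ]))]
tray [(array([357., 280.]), 0.8, array([ 0.419, -0.378,  0.05 ]))]
reel [(array([378., 270.]), 0.64, array([ 0.45, -0.43,  0.05]))]
collar [(array([256., 127.]), 0.76, array([ 0.804, -0.085,  0.05 ])), (array([336., 270.]), 0.74, array([ 0.441, -0.325,  0.05 ]))]
keeper [(array([344., 293.]), 0.51, array([ 0.385, -0.35 ,  0.05 ]))]
scene [-0.27845129 -0.84418058  0.57498621] 423.59268256608647 -0.05953557908670293 [[0.56, 0.31, -0.77], [-0.83, 0.23, -0.51], [0.02, 0.92, 0.38]]
reel_hook [(array([261., 189.]), 0.67, array([0.701, 0.06 , 0.05 ]))]
hook_tip [(array([258., 189.]), 0.6, array([0.693, 0.068, 0.05 ]))]
drag_face [(array([248., 168.]), 0.64, array([0.828, 0.238, 0.05 ]))]
hook_neck [(array([260., 186.]), 0.63, array([0.714, 0.076, 0.05 ])), (array([371., 224.]), 0.43, array([ 0.681, -0.368,  0.05 ]))]
tray [(array([321., 286.]), 0.87, array([ 0.353, -0.421,  0.05 ]))]
reel [(array([346., 270.]), 0.81, array([ 0.439, -0.431,  0.05 ])), (array([332., 225.]), 0.32, array([ 0.611, -0.281,  0.05 ]))]
collar [(array([314., 254.]), 0.77, array([ 0.454, -0.331,  0.05 ])), (array([258., 184.]), 0.74, array([0.731, 0.101, 0.05 ]))]
keeper [(array([304., 267.]), 0.59, array([ 0.394, -0.348,  0.05 ])), (array([226., 248.]), 0.39, array([ 0.352, -0.138,  0.05 ]))]
```

View pics/top0.png

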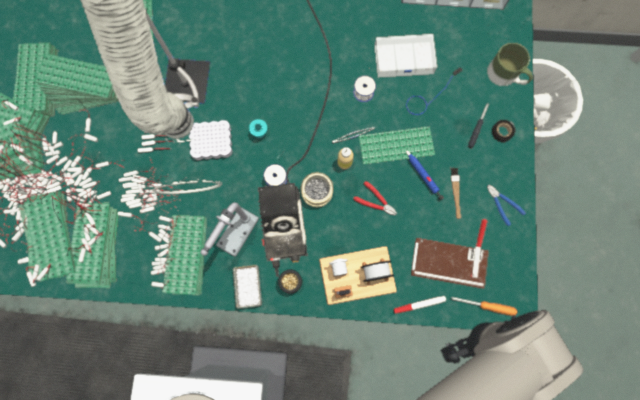

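View pics/scene0.png

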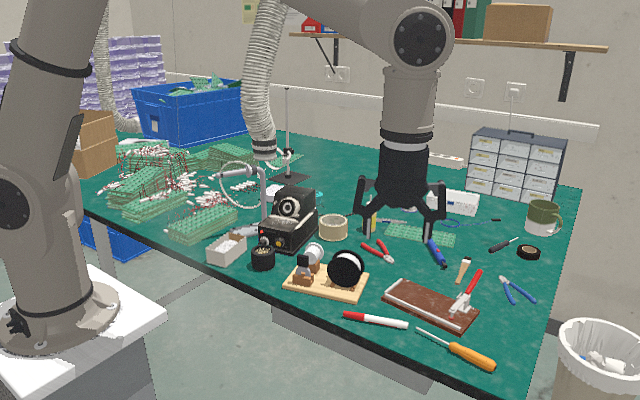

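```bash
python3 - <<'E'
from h import *
c=cam("top");a=cv2.resize(c["img"][190:310,190:400],None,fx=3.8,fy=3.8,interpolation=2)
cv2.imwrite("pics/topz.png",a[:600,:800,::-1])
for n in ["reel_hook","tray"]:
    m=cut_out("top",n); 
    for r in m[:2]:
        p=np.argwhere(r["pixels"])[:,::-1].astype(np.float32); print(n,r["score"],len(p),cv2.boxPoints(cv2.minAreaRect(p)).round(1).tolist(),p.min(0),p.max(0))
        b=cv2.boxPoints(cv2.minAreaRect(p)); print([onz(c,q,.012).round(4).tolist() for q in b])
E
```

```text
reel_hook 0.89 1497 [[200.60000610351562, 251.8000030517578], [228.5, 198.60000610351562], [259.29998779296875, 214.6999969482422], [231.5, 267.8999938964844]] [202. 202.] [257. 254.]
[[0.4642, 0.0299, 0.012], [0.6114, -0.0263, 0.012], [0.5738, -0.113, 0.012], [0.4284, -0.0552, 0.012]]
reel_hook 0.32 275 [[338.0, 147.0], [352.0, 147.0], [352.0, 168.0], [338.0, 168.0]] [338. 147.] [352. 168.]
[[0.7783, -0.3092, 0.012], [0.7812, -0.3475, 0.012], [0.7214, -0.3511, 0.012], [0.7186, -0.3132, 0.012]]
tray 0.73 2419 [[318.8999938964844, 258.0], [386.8999938964844, 245.1999969482422], [395.6000061035156, 291.6000061035156], [327.6000061035156, 304.3999938964844]] [321. 247.] [394. 303.]
[[0.4712, -0.2797, 0.012], [0.518, -0.4553, 0.012], [0.4, -0.483, 0.012], [0.3547, -0.3108, 0.012]]
```

View pics/topz.png

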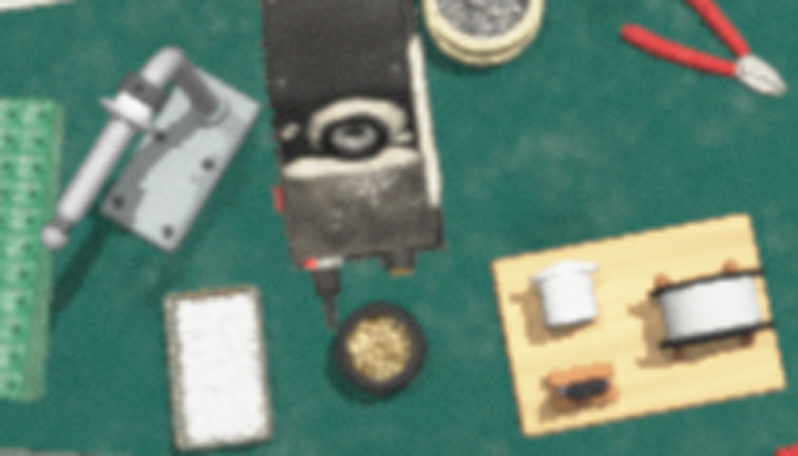

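```bash
cat >> h.py <<'E'
def T(yaw,o,p):
    c,s=np.cos(yaw),np.sin(yaw); return np.array([o[0]+c*p[0]-s*p[1],o[1]+s*p[0]+c*p[1],p[2]])
E
python3 - <<'E'
from h import *
c=cam("top");f=lambda x,y,z:onz(c,[190+x/3.8,190+y/3.8],z)
A,B,C=f(260,105,.012),f(172,248,.012),f(103,213,.012)
print(A,B,C,np.linalg.norm(A-B),np.linalg.norm(B-C))
d=A-B;yaw=np.arctan2(d[1],d[0]);e=C-B;print("yaw",np.degrees(yaw),np.degrees(np.arctan2(e[1],e[0]))-90)
o=(A+C)/2;print("hook o",o)
t=f(50,239,.19);print("tip",t,"pred",T(yaw,o,[-.094,0,.19]))
q=f(170,62,.19);d=q-t;print("bar yaw",np.degrees(np.arctan2(d[1],d[0])))
ty=np.radians(14.7);to=[.436,-.382]
for n,p in dict(reel=[0,-.046,.052],collar=[.04,.046,.055],keeper=[-.035,.046,.07]).items():
    w=T(ty,to,p);print(n,w,((proj(c,w)[0]-190)*3.8).round())
E
```

```text
[ 0.56577963 -0.11137809  0.012     ] [ 0.46179951 -0.06126651  0.012     ] [ 0.48225636 -0.01113038  0.012     ] 0.11542544876507235 0.05414899880994781
yaw -25.731010350538476 -22.196743759908543
hook o [ 0.52401799 -0.06125423  0.012     ]
tip [ 0.44512564 -0.01991481  0.19      ] pred [ 0.43933883 -0.02044444  0.19      ]
bar yaw -27.714845158350787
reel [ 0.44767287 -0.42649432  0.052     ] [708. 304.]
collar [ 0.46301784 -0.32735537  0.055     ] [561. 269.]
keeper [ 0.39047276 -0.34638721  0.07      ] [583. 382.]
```

```bash
python3 -m crank '[{"delta_rot":[0,0,-77.7],"xyz":[0.207,-0.092,0],"fingers":-1},{"delta_rot":[0,0,-77.7],"xyz":[0.207,-0.092,0],"fingers":-1},{"delta_rot":[0,0,-77.7],"xyz":[0.207,-0.092,0],"fingers":-1},{"delta_rot":[0,0,-77.7],"xyz":[0.207,-0.092,0],"fingers":-1},{"delta_rot":[0,0,-77.7],"xyz":[0.207,-0.092,0],"fingers":-1},{"delta_rot":[0,0,-77.7],"xyz":[0.207,-0.092,0],"fingers":-1},{"delta_rot":[0,0,-77.7],"xyz":[0.207,-0.092,0],"fingers":-1},{"delta_rot":[0,0,-77.7],"xyz":[0.207,-0.092,0],"fingers":-1},{"delta_rot":[0,0,-77.7],"xyz":[0.207,-0.092,0],"fingers":-1},{"delta_rot":[0,0,-77.7],"xyz":[0.207,-0.092,0],"fingers":-1}]' 60
python3 - <<'E'
from h import *
obs()
c=cam("wrist");save(c,"w1");print(c["origin"],c["fx"])
for t,z in [("reel",.07),("collar",.06),("keeper",.08),("tray",.02)]:
    print(t,[(np.round(r["pixel"]),round(r["score"],2),onz(c,r["pixel"],z).round(4)) for r in search_frame("wrist",t)[:2]])
ty=np.radians(14.7);to=[.436,-.382]
for p in [[0,-.046,.092],[.04,.046,.055],[-.035,.046,.086],[.06,.09,.012],[-.06,.09,.012],[-.06,-.09,.012],[.06,-.09,.012]]: print(p,proj(c,T(ty,to,p)).round())
E
```

```text
t: 2.1
eef_pos: [0.448, -0.4267, 0.2313]
tool_rot: [0.0, 0.611, 0.791, 0.0]
contact_force: [-0.1, 0.7, 0.1]
gripper_width: 0.997
grasp_force: 0.0
2.1 [ 0.448  -0.4267  0.2313] [0.000e+00 6.113e-01 7.914e-01 1.000e-04] [-0.1  0.7  0.1] 0.9968487798097752 0.0
[ 0.43165822 -0.36080817  0.37357795] 304.4997617863865
reel [(array([322., 184.]), 0.6, array([ 0.4459, -0.4231,  0.07  ]))]
collar [(array([352.,  92.]), 0.75, array([ 0.4517, -0.3288,  0.06  ]))]
keeper [(array([282.,  92.]), 0.79, array([ 0.3879, -0.3469,  0.08  ])), (array([596., 165.]), 0.42, array([ 0.7072, -0.3309,  0.08  ]))]
tray [(array([319., 129.]), 0.6, array([ 0.4282, -0.3723,  0.02  ]))]
[0, -0.046, 0.092] [[323. 193.]]
[0.04, 0.046, 0.055] [[363.  94.]]
[-0.035, 0.046, 0.086] [[284.  92.]]
[0.06, 0.09, 0.012] [[378.  56.]]
[-0.06, 0.09, 0.012] [[268.  56.]]
[-0.06, -0.09, 0.012] [[275. 212.]]
[0.06, -0.09, 0.012] [[372. 212.]]
```

View pics/w1.png

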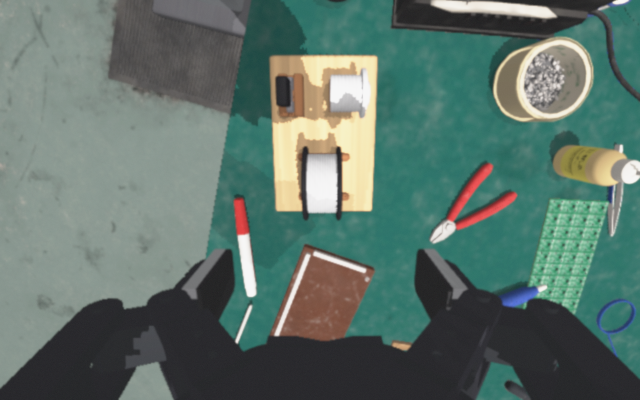

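```bash
python3 -m crank '[{"delta_rot":[0,0,0],"xyz":[0,0,0.05],"fingers":-1},{"delta_rot":[0,0,0],"xyz":[0,0,0.1],"fingers":-1},{"delta_rot":[0,0,0],"xyz":[0,0,0.13],"fingers":-1},{"delta_rot":[0,0,0],"xyz":[0,0,0.15],"fingers":-1},{"delta_rot":[0,0,0],"xyz":[0,0,0.159],"fingers":-1},{"delta_rot":[0,0,0],"xyz":[0,0,0.159],"fingers":-0.3},{"delta_rot":[0,0,0],"xyz":[0,0,0.159],"fingers":0},{"delta_rot":[0,0,0],"xyz":[0,0,0.159],"fingers":0.2},{"delta_rot":[0,0,0],"xyz":[0,0,0.159],"fingers":0.5},{"delta_rot":[0,0,0],"xyz":[0,0,0.159],"fingers":0.5}]' 60
python3 -m crank '[{"delta_rot":[0,0,0],"xyz":[0,0,0],"fingers":0.5},{"delta_rot":[0,0,0],"xyz":[0,0,0],"fingers":0.5},{"delta_rot":[0,0,0],"xyz":[0,0,0],"fingers":0.5},{"delta_rot":[0,0,0],"xyz":[0,0,-0.02],"fingers":0.5},{"delta_rot":[0,0,0],"xyz":[0,0,-0.03],"fingers":0.5},{"delta_rot":[0,0,0],"xyz":[0,0,-0.03],"fingers":0.5}]'
```

```text
t: 3.35
eef_pos: [0.4488, -0.4275, 0.0741]
tool_rot: [0.001, 0.612, 0.791, -0.0]
contact_force: [-2.3, 1.0, 6.4]
gripper_width: 0.451
grasp_force: 60.2
t: 3.95
eef_pos: [0.4491, -0.4274, 0.1041]
tool_rot: [0.002, 0.612, 0.791, -0.0]
contact_force: [-0.7, 1.0, -2.9]
gripper_width: 0.452
grasp_force: 61.8
```

```bash
python3 -m crank '[{"delta_rot":[0,0,0],"xyz":[0,0,-0.05],"fingers":0.5},{"delta_rot":[0,0,0],"xyz":[0,0,-0.1],"fingers":0.5},{"delta_rot":[0,0,0],"xyz":[0,0,-0.15],"fingers":0.5},{"delta_rot":[0,0,5],"xyz":[0.04,0.007,-0.186],"fingers":0.5},{"delta_rot":[0,0,12],"xyz":[0.08,0.015,-0.186],"fingers":0.5},{"delta_rot":[0,0,17],"xyz":[0.12,0.023,-0.186],"fingers":0.5},{"delta_rot":[0,0,22],"xyz":[0.16,0.03,-0.186],"fingers":0.5},{"delta_rot":[0,0,27],"xyz":[0.2,0.038,-0.186],"fingers":0.5},{"delta_rot":[0,0,32],"xyz":[0.24,0.045,-0.186],"fingers":0.5},{"delta_rot":[0,0,36],"xyz":[0.28,0.053,-0.186],"fingers":0.5}]'
python3 -m crank '[{"delta_rot":[0,0,4.7],"xyz":[0.03,0.02,0],"fingers":0.5},{"delta_rot":[0,0,4.7],"xyz":[0.06,0.06,0],"fingers":0.5},{"delta_rot":[0,0,4.7],"xyz":[0.08,0.09,0],"fingers":0.5},{"delta_rot":[0,0,4.7],"xyz":[0.091,0.096,0],"fingers":0.5},{"delta_rot":[0,0,4.7],"xyz":[0.091,0.096,0],"fingers":0.5}]'
python3 -c "
from h import *
print(obs()['q'])"
```

```text
t: 4.95
eef_pos: [0.4281, -0.1406, 0.2877]
tool_rot: [-0.0, 0.827, 0.562, -0.0]
contact_force: [0.4, 0.5, -3.9]
gripper_width: 0.451
grasp_force: 62.5
t: 5.45
eef_pos: [0.5522, -0.0907, 0.2872]
tool_rot: [-0.001, 0.848, 0.53, -0.0]
contact_force: [0.2, -0.3, -3.6]
gripper_width: 0.448
grasp_force: 62.7
5.45 [ 0.5522 -0.0907  0.2872] [-1.100e-03  8.480e-01  5.301e-01 -1.000e-04] [ 0.2 -0.3 -3.6] 0.4483371963372976 62.70002993046546
[ 0.43929365  0.27606149 -0.47068474  1.74137598  0.13345665  1.15754211
 -0.5234581 ]
```

```bash
python3 - <<'E'
from h import *
c=cam("wrist");save(c,"w2");print(c["origin"])
for t,z in [("hook_tip",.19),("hook_neck",.19),("drag_face",.19),("reel_hook",.19)]:
    print(t,[(np.round(r["pixel"]),round(r["score"],2),onz(c,r["pixel"],z).round(4)) for r in search_frame("wrist",t)[:2]])
y=np.radians(-26);o=[.524,-.0613]
for p in [[-.094,0,.19],[-.0793,0,.19],[-.006,0,.19],[-.06,.03,.012],[-.06,-.03,.012],[.06,.03,.012]]: print(p,T(y,o,p).round(4),proj(c,T(y,o,p)).round())
E
```

```text
[ 0.5822154  -0.02967756  0.42949845]
hook_tip [(array([273., 166.]), 0.59, array([ 0.5298, -0.0434,  0.19  ]))]
hook_neck [(array([274., 168.]), 0.86, array([ 0.5298, -0.0451,  0.19  ]))]
drag_face [(array([271., 180.]), 0.86, array([ 0.5227, -0.0527,  0.19  ]))]
reel_hook [(array([274., 168.]), 0.97, array([ 0.5299, -0.0458,  0.19  ]))]
[-0.094, 0, 0.19] [ 0.4395 -0.0201  0.19  ] [[163. 189.]]
[-0.0793, 0, 0.19] [ 0.4527 -0.0265  0.19  ] [[180. 189.]]
[-0.006, 0, 0.19] [ 0.5186 -0.0587  0.19  ] [[270. 189.]]
[-0.06, 0.03, 0.012] [ 0.4832 -0.008   0.012 ] [[252. 138.]]
[-0.06, -0.03, 0.012] [ 0.4569 -0.062   0.012 ] [[255. 182.]]
[0.06, 0.03, 0.012] [ 0.5911 -0.0606  0.012 ] [[341. 138.]]
```

View pics/w2.png

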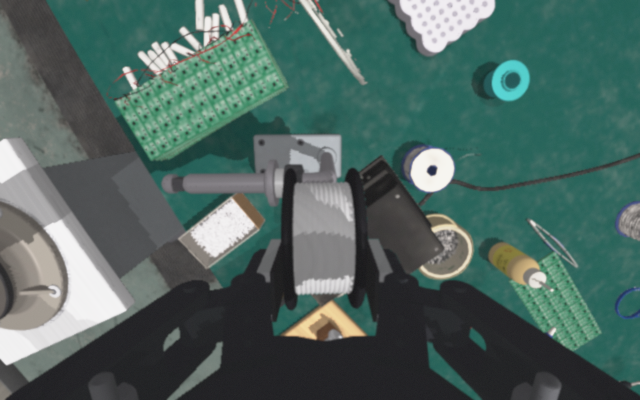

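```bash
python3 - <<'E'
from h import *
im=cv2.imread("pics/w2.png");c=cam("wrist")
g=cv2.cvtColor(im,cv2.COLOR_BGR2HSV)
for col in [170,185,200,215,230,243]:
    print(col,g[168:204,col,1].tolist())
print("row183",g[183,152:176,1].tolist())
m=((g[...,1]<60)&(g[...,2]>60)).astype(np.uint8)
for col in range(165,250,8): 
    r=np.where(m[168:204,col])[0]; print(col,r.min()+168,r.max()+168,len(r))
E
```

```text
170 [139, 145, 142, 146, 135, 100, 36, 10, 9, 11, 11, 9, 11, 11, 11, 9, 11, 9, 9, 8, 11, 11, 9, 9, 9, 58, 109, 124, 125, 125, 131, 140, 148, 145, 143, 139]
185 [155, 154, 150, 152, 152, 148, 143, 100, 33, 7, 7, 8, 8, 10, 10, 8, 8, 10, 10, 9, 9, 9, 25, 85, 133, 150, 150, 149, 149, 150, 153, 150, 148, 150, 145, 143]
200 [156, 151, 155, 151, 138, 81, 20, 7, 9, 9, 8, 8, 10, 8, 8, 10, 10, 10, 10, 8, 8, 10, 6, 7, 7, 49, 122, 155, 154, 151, 154, 154, 151, 155, 154, 157]
215 [150, 146, 143, 143, 130, 70, 17, 9, 9, 9, 8, 8, 8, 10, 10, 10, 10, 10, 10, 8, 8, 6, 9, 9, 12, 62, 126, 148, 148, 150, 149, 145, 145, 131, 133, 135]
230 [115, 113, 116, 121, 105, 48, 7, 7, 9, 9, 8, 8, 8, 8, 8, 9, 9, 10, 10, 10, 8, 6, 9, 9, 8, 35, 91, 79, 24, 14, 20, 14, 9, 6, 4, 4]
243 [124, 111, 103, 98, 80, 35, 7, 9, 11, 9, 8, 6, 8, 10, 10, 9, 8, 10, 8, 8, 8, 6, 9, 7, 5, 15, 43, 78, 94, 95, 98, 97, 102, 101, 97, 98]
row183 [13, 13, 26, 64, 114, 149, 152, 151, 122, 50, 9, 11, 9, 8, 10, 10, 8, 8, 9, 10, 10, 11, 14, 14]
165 176 203 21
173 174 192 19
181 177 190 13
189 174 192 19
197 174 193 20
205 174 193 20
213 174 192 19
221 174 203 20
229 173 203 28
237 173 193 21
245 173 196 21
```

```bash
python3 - <<'E'
from h import *
c=cam("wrist");y=np.radians(-26);o=np.array([.524,-.0613])
def inh(P): d=P[:2]-o; return np.array([np.cos(y)*d[0]+np.sin(y)*d[1],-np.sin(y)*d[0]+np.cos(y)*d[1]]).round(4)
for px in [(170,183),(200,183.2),(230,183.2),(161,183),(181,183)]: print(px,inh(onz(c,px,.19)))
print("tip z .19; end-face bottom", inh(obs()["eef_pos"]))
# reel flange edges at top rim
print([inh(onz(c,p,.305)) for p in [(283,298),(299,298),(353,298),(369,298)]])
print([(np.round(r["pixel"]),r["score"]) for r in cut_out("wrist","reel")[:1]])
E
```

```text
(170, 183) [-0.0877  0.0019]
(200, 183.2) [-0.0628  0.0015]
(230, 183.2) [-0.0382  0.0014]
(161, 183) [-0.0952  0.0019]
(181, 183) [-0.0785  0.0018]
5.8 [ 0.5508 -0.0935  0.2885] [ 3.000e-04  8.490e-01  5.283e-01 -2.000e-04] [-0.2 -0.2 -2.8] 0.44874251688564537 62.694035401500514
tip z .19; end-face bottom [ 0.0382 -0.0171]
[array([ 0.0185, -0.0301]), array([ 0.0261, -0.0301]), array([ 0.0515, -0.0302]), array([ 0.059 , -0.0302])]
[(array([322., 237.]), 0.64)]
```

```bash
cat >> h.py <<'E'
HY=np.radians(-26);HO=np.array([.524,-.0613])
def inh(P,o=None): 
    d=np.array(P)[:2]-(HO if o is None else o); return np.array([np.cos(HY)*d[0]+np.sin(HY)*d[1],-np.sin(HY)*d[0]+np.cos(HY)*d[1]]).round(4)
def bar(c,cols,r0,r1,z=.19):
    g=cv2.cvtColor(cv2.cvtColor(c["img"],cv2.COLOR_RGB2BGR),cv2.COLOR_BGR2HSV)[...,1].astype(float)
    for col in cols:
        v=g[r0:r1,col]; i=np.where(v<55)[0]
        if len(i): print(col,r0+i.min(),r0+i.max(),len(i),inh(onz(c,(col,r0+(i.min()+i.max())/2),z)))
E
python3 - <<'E'
from h import *
c=cam("wrist");o=obs();print(c["origin"],inh(c["origin"]),inh(o["eef_pos"]))
bar(c,range(160,250,10),165,204)
g=cv2.cvtColor(cv2.cvtColor(c["img"],cv2.COLOR_RGB2BGR),cv2.COLOR_BGR2HSV)
print(g[180,145:180,1].tolist());
E
```

```text
5.9 [ 0.5512 -0.0932  0.2886] [ 3.000e-04  8.489e-01  5.285e-01 -0.000e+00] [ 0.5 -0.8 -2.5] 0.44971053680576184 62.69405059746532
[ 0.58106331 -0.03199974  0.43078908] [0.0384 0.0513] [ 0.0384 -0.0167]
160 190 203 14 [-0.0975 -0.0091]
170 171 189 19 [-0.0871  0.0047]
180 174 186 13 [-0.0788  0.0047]
190 170 189 20 [-0.0705  0.0051]
200 170 189 20 [-0.0622  0.005 ]
210 170 189 20 [-0.054   0.0049]
220 170 203 23 [-0.0464 -0.0009]
230 169 203 32 [-0.0382 -0.0005]
240 169 189 21 [-0.0296  0.0052]
[15, 15, 13, 10, 13, 10, 11, 13, 24, 63, 117, 147, 155, 152, 149, 113, 42, 11, 11, 9, 10, 10, 10, 10, 10, 9, 13, 10, 11, 14, 14, 11, 11, 14, 11]
```

```bash
python3 -m crank '[{"delta_rot":[0,0,0],"xyz":[0.01,-0.04,0],"fingers":0.5},{"delta_rot":[0,0,0],"xyz":[0.02,-0.08,0],"fingers":0.5},{"delta_rot":[0,0,0],"xyz":[0.0216,-0.12,0],"fingers":0.5},{"delta_rot":[0,0,0],"xyz":[0.0216,-0.15,0],"fingers":0.5},{"delta_rot":[0,0,0],"xyz":[0.0216,-0.158,0],"fingers":0.5},{"delta_rot":[0,0,0],"xyz":[0.0216,-0.158,0],"fingers":0.5},{"delta_rot":[0,0,0],"xyz":[0.0216,-0.158,0],"fingers":0.5},{"delta_rot":[0,0,0],"xyz":[0.0216,-0.158,0],"fingers":0.5}]'
python3 - <<'E'
from h import *
c=cam("wrist");save(c,"w3");o=obs();print(o["q"].round(3) if hasattr(o["q"],"round") else o["q"],c["origin"],inh(c["origin"]),inh(o["eef_pos"]))
print(proj(c,T(HY,HO+[.0021,.0044],[-.094,0,.19])),proj(c,T(HY,HO+[.0021,.0044],[-.03,0,.19])))
E
```

```text
t: 6.7
eef_pos: [0.4203, -0.0043, 0.2885]
tool_rot: [0.0, 0.849, 0.528, 0.0]
contact_force: [0.0, 0.9, -3.5]
gripper_width: 0.45
grasp_force: 62.9
6.75 [ 0.4202 -0.0042  0.2883] [-2.000e-04  8.490e-01  5.285e-01  2.000e-04] [ 0.4 -0.7 -3.6] 0.4496949635877554 62.882384769773125
[ 0.412  0.021 -0.548  2.021  0.012  1.103 -0.599] [0.45030405 0.05692534 0.43073642] [-0.1181  0.074 ] [-0.1184  0.0059]
[[353.67865459 206.37735183]] [[430.92650599 206.10735742]]
```

View pics/w3.png

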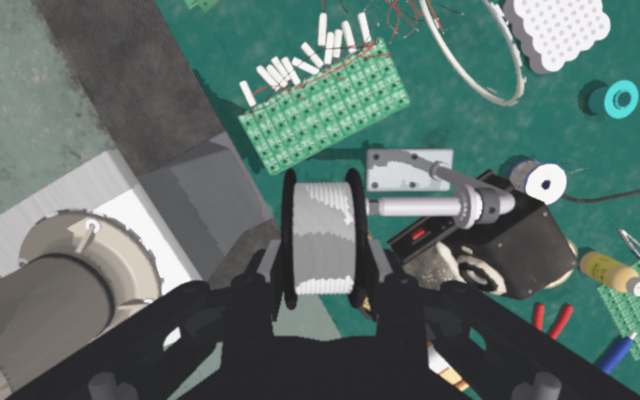

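```bash
python3 - <<'E'
from h import *
c=cam("wrist");bar(c,range(380,450,8),190,222)
E
python3 -m crank '[{"delta_rot":[0,0,0],"xyz":[-0.001,-0.004,0],"fingers":0.5},{"delta_rot":[0,0,0],"xyz":[-0.001,-0.004,0.03],"fingers":0.5},{"delta_rot":[0,0,0],"xyz":[-0.001,-0.004,0.05],"fingers":0.5},{"delta_rot":[0,0,0],"xyz":[-0.001,-0.004,0.065],"fingers":0.5},{"delta_rot":[0,0,0],"xyz":[-0.001,-0.004,0.0762],"fingers":0.5},{"delta_rot":[0,0,0],"xyz":[-0.001,-0.004,0.0762],"fingers":0.5},{"delta_rot":[0,0,0],"xyz":[-0.001,-0.004,0.0762],"fingers":0.5}]'
python3 - <<'E'
from h import *
c=cam("wrist");o=obs();print(inh(o["eef_pos"]));bar(c,range(380,450,8),190,240)
print(proj(c,T(HY,HO+[.0021,.0044],[-.04,0,.19])))
s=cam("scene");a=s["img"][130:290,180:380];cv2.imwrite("pics/s1.png",cv2.resize(a,None,fx=3.5,fy=3.5,interpolation=2)[:,:,::-1])
for d in (-.098,-.138): print(proj(s,T(HY,HO+[.0021,.0044],[d,0,.19])))
E
```

```text
380 190 214 19 [-0.0727  0.0086]
388 190 216 22 [-0.0661  0.0077]
396 190 215 21 [-0.0595  0.0081]
404 190 215 21 [-0.0529  0.0081]
412 190 215 20 [-0.0463  0.0081]
420 190 221 26 [-0.0395  0.0055]
428 190 221 28 [-0.0328  0.0055]
436 190 221 27 [-0.0261  0.0055]
444 190 221 26 [-0.0194  0.0054]
t: 7.5
eef_pos: [0.4156, -0.0027, 0.2125]
tool_rot: [-0.0, 0.849, 0.529, 0.0]
contact_force: [0.3, 0.4, -3.0]
gripper_width: 0.455
grasp_force: 62.8
7.55 [ 0.4159 -0.0027  0.2128] [3.000e-04 8.487e-01 5.289e-01 5.000e-04] [ 0.3 -0.7 -3.2] 0.4523338090056235 62.76739488031126
[-0.1229  0.0053]
380 190 239 25 [-0.0915  0.0212]
388 190 239 28 [-0.087   0.0212]
396 190 239 26 [-0.0824  0.0211]
404 190 239 25 [-0.0778  0.0211]
412 190 239 27 [-0.0732  0.0211]
420 190 239 28 [-0.0686  0.0211]
428 190 239 27 [-0.064   0.0211]
436 190 239 28 [-0.0594  0.0211]
444 190 239 28 [-0.0548  0.021 ]
[[465.85766528 240.68478208]]
[[213.39977459 175.13111327]]
[[198.47059224 177.53237101]]
```

View pics/s1.png

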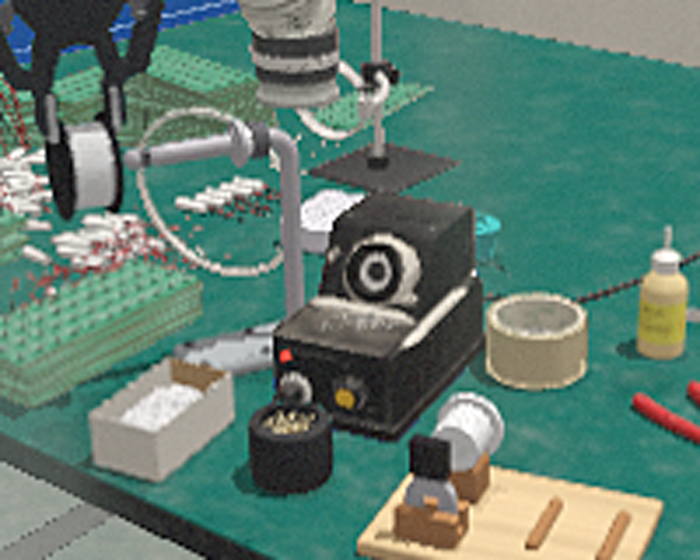

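```bash
python3 - <<'E'
from h import *
c=cam("wrist");o=obs();print(inh(o["eef_pos"]))
g=cv2.cvtColor(cv2.cvtColor(c["img"],cv2.COLOR_RGB2BGR),cv2.COLOR_BGR2HSV)
for col in (400,425,445): print(col,proj(c,T(HY,HO+[.0021,.0044],[-.06,0,.19]))[0].round(1),g[215:265,col,1].tolist())
m=cut_out("wrist","reel")[0]["pixels"];p=np.argwhere(m);print("reel",p.min(0),p.max(0))
E
```

```text
7.65 [ 0.416  -0.0027  0.2129] [5.000e-04 8.487e-01 5.288e-01 7.000e-04] [-0.4 -0.4 -3. ] 0.45284557679853626 62.7686050695047
[-0.1228  0.0053]
400 [431.3 240.8] [138, 136, 135, 133, 135, 135, 138, 135, 132, 133, 132, 130, 131, 130, 108, 52, 11, 4, 8, 4, 4, 9, 9, 12, 10, 10, 11, 9, 11, 13, 11, 13, 11, 9, 11, 11, 11, 29, 80, 125, 135, 137, 138, 143, 138, 133, 123, 118, 97, 43]
425 [431.3 240.8] [144, 143, 144, 147, 145, 146, 143, 145, 144, 140, 139, 112, 51, 11, 10, 11, 8, 8, 7, 9, 9, 9, 10, 6, 7, 6, 4, 4, 3, 3, 3, 3, 4, 5, 6, 6, 8, 9, 8, 8, 5, 9, 0, 7, 7, 7, 19, 13, 0, 6]
445 [431.3 240.8] [144, 147, 149, 145, 145, 145, 140, 141, 138, 136, 130, 101, 45, 8, 9, 9, 9, 6, 7, 7, 8, 9, 8, 6, 6, 6, 5, 4, 3, 3, 4, 4, 5, 6, 6, 6, 6, 6, 10, 35, 116, 163, 166, 164, 157, 130, 61, 17, 11, 14]
reel [168 281] [309 368]
```

```bash
python3 -m crank '[{"delta_rot":[0,0,0],"xyz":[0,0.008,0.001],"fingers":0.5},{"delta_rot":[0,0,0],"xyz":[0,0.016,0.001],"fingers":0.5},{"delta_rot":[0,0,0],"xyz":[0,0.024,0.001],"fingers":0.5},{"delta_rot":[0,0,0],"xyz":[0,0.032,0.001],"fingers":0.5},{"delta_rot":[0,0,0],"xyz":[0,0.032,0.001],"fingers":0.5}]'
python3 -m crank '[{"delta_rot":[0,0,0],"xyz":[0,0.008,0],"fingers":0.5},{"delta_rot":[0,0,0],"xyz":[0,0.016,0],"fingers":0.5},{"delta_rot":[0,0,0],"xyz":[0,0.024,0],"fingers":0.5},{"delta_rot":[0,0,0],"xyz":[0,0.032,0],"fingers":0.5},{"delta_rot":[0,0,0],"xyz":[0,0.032,0],"fingers":0.5}]'
```

```text
t: 8.2
eef_pos: [0.4454, -0.0183, 0.2112]
tool_rot: [0.001, 0.849, 0.528, 0.0]
contact_force: [1.2, -4.2, -0.3]
gripper_width: 0.45
grasp_force: 63.0
t: 8.7
eef_pos: [0.4736, -0.0321, 0.2112]
tool_rot: [0.001, 0.849, 0.528, 0.0]
contact_force: [-0.2, -4.7, -0.1]
gripper_width: 0.452
grasp_force: 63.0
```

```bash
python3 -m crank '[{"delta_rot":[0,0,0],"xyz":[-0.0015,0.0,-0.0005],"fingers":0.5},{"delta_rot":[0,0,0],"xyz":[-0.0015,0.006,-0.0005],"fingers":0.5},{"delta_rot":[0,0,0],"xyz":[-0.0015,0.012,-0.0005],"fingers":0.5},{"delta_rot":[0,0,0],"xyz":[-0.0015,0.018,-0.0005],"fingers":0.5},{"delta_rot":[0,0,0],"xyz":[-0.0015,0.023,-0.0005],"fingers":0.5},{"delta_rot":[0,0,0],"xyz":[-0.0015,0.023,-0.0005],"fingers":0.5}]'
python3 - <<'E'
from h import *
o=obs();print(inh(o["eef_pos"],HO+[.0021,.0044]))
E
```

```text
t: 9.3
eef_pos: [0.4935, -0.0427, 0.2115]
tool_rot: [-0.0, 0.849, 0.529, 0.0]
contact_force: [-0.7, -0.2, -3.8]
gripper_width: 0.453
grasp_force: 62.9
9.3 [ 0.4935 -0.0427  0.2115] [-0.000e+00  8.488e-01  5.287e-01  3.000e-04] [-0.7 -0.2 -3.8] 0.4530652262809627 62.854935924151505
[-0.0355 -0.0015]
```

```bash
python3 -m crank '[{"delta_rot":[0,0,0],"xyz":[0,0.003,0],"fingers":0.5},{"delta_rot":[0,0,0],"xyz":[0,0.006,0],"fingers":0.5},{"delta_rot":[0,0,0],"xyz":[0,0.008,0],"fingers":0.5},{"delta_rot":[0,0,0],"xyz":[0,0.008,0],"fingers":0.5}]'
python3 -m crank '[{"delta_rot":[0,0,0],"xyz":[0,0.001,0],"fingers":0.5},{"delta_rot":[0,0,0],"xyz":[0,0.002,0],"fingers":0.5},{"delta_rot":[0,0,0],"xyz":[0,0.002,0],"fingers":0.5}]'
```

```text
t: 9.7
eef_pos: [0.5001, -0.0461, 0.2116]
tool_rot: [0.0, 0.849, 0.529, 0.0]
contact_force: [0.4, 0.5, -3.9]
gripper_width: 0.45
grasp_force: 62.8
t: 10.0
eef_pos: [0.5018, -0.0469, 0.2117]
tool_rot: [0.0, 0.849, 0.529, 0.0]
contact_force: [0.4, 0.3, -2.8]
gripper_width: 0.45
grasp_force: 62.8
```

```bash
python3 -m crank '[{"delta_rot":[0,0,0],"xyz":[0,0.001,0],"fingers":0.5},{"delta_rot":[0,0,0],"xyz":[0,0.0015,0],"fingers":0.5},{"delta_rot":[0,0,0],"xyz":[0,0.0015,0],"fingers":0.5}]'
python3 -m crank '[{"delta_rot":[0,0,0],"xyz":[0,0.001,0],"fingers":0.5},{"delta_rot":[0,0,0],"xyz":[0,0.0015,0],"fingers":0.5},{"delta_rot":[0,0,0],"xyz":[0,0.0015,0],"fingers":0.5}]'
```

```text
t: 10.3
eef_pos: [0.5031, -0.0476, 0.2116]
tool_rot: [0.0, 0.849, 0.529, 0.0]
contact_force: [-0.0, -0.2, -3.4]
gripper_width: 0.449
grasp_force: 62.8
t: 10.6
eef_pos: [0.5034, -0.0477, 0.2114]
tool_rot: [-0.001, 0.849, 0.529, -0.001]
contact_force: [-4.8, 1.1, -0.4]
gripper_width: 0.452
grasp_force: 63.3
```

```bash
python3 -m crank '[{"delta_rot":[0,0,0],"xyz":[0,0,0.0007],"fingers":0.5},{"delta_rot":[0,0,0],"xyz":[0,0,0.0007],"fingers":-0.1},{"delta_rot":[0,0,0],"xyz":[0,0,0.0007],"fingers":-0.3},{"delta_rot":[0,0,0],"xyz":[0,0,0.0007],"fingers":-0.4},{"delta_rot":[0,0,0],"xyz":[0,0,0.0007],"fingers":-0.4},{"delta_rot":[0,0,0],"xyz":[0,0,-0.03],"fingers":-0.4},{"delta_rot":[0,0,0],"xyz":[0,0,-0.06],"fingers":-0.4},{"delta_rot":[0,0,0],"xyz":[0,0,-0.1],"fingers":-0.4},{"delta_rot":[0,0,0],"xyz":[0,0,-0.1],"fingers":-0.4}]'
python3 - <<'E'
from h import *
o=obs();print(inh(o["eef_pos"]))
c=cam("wrist");save(c,"w4")
ty=np.radians(14.7);to=np.array([.436,-.382])
tgt=T(ty,to,[.04-.019,.046,0]);d=tgt[:2]-o["eef_pos"][:2]
Rm_=R.from_quat(o["tool_rot"],scalar_first=True).as_matrix()
print(tgt,"tool delta",(Rm_.T@np.r_[d,0]).round(4),"tool x yaw",np.degrees(np.arctan2(Rm_[1,0],Rm_[0,0])))
E
```

```text
t: 11.5
eef_pos: [0.5076, -0.0479, 0.3171]
tool_rot: [0.003, 0.849, 0.529, 0.004]
contact_force: [0.5, 0.1, 0.5]
gripper_width: 0.701
grasp_force: 0.0
11.5 [ 0.5076 -0.0479  0.3171] [0.003  0.8487 0.5288 0.004 ] [0.5 0.1 0.5] 0.7013218316834964 0.0
[-0.0207  0.0048]
[ 0.44463976 -0.33217677  0.        ] tool delta [-0.2829  0.0688 -0.0004] tool x yaw 63.85523758676506
```

View pics/w4.png

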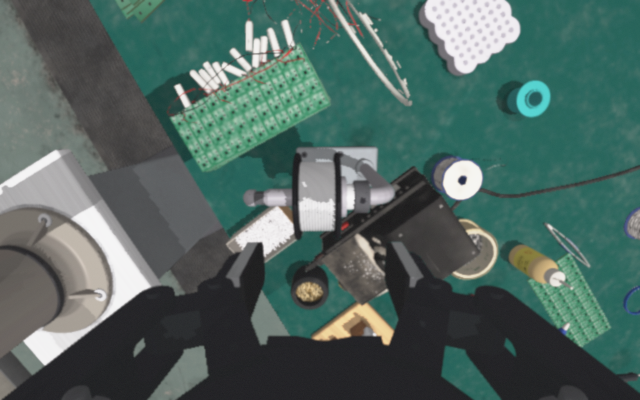

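```bash
python3 -m crank '[{"delta_rot":[0,0,8],"xyz":[-0.04,0.01,0],"fingers":-0.4},{"delta_rot":[0,0,16],"xyz":[-0.08,0.02,0],"fingers":-0.4},{"delta_rot":[0,0,24],"xyz":[-0.12,0.03,0],"fingers":-0.4},{"delta_rot":[0,0,32],"xyz":[-0.16,0.04,0],"fingers":-0.4},{"delta_rot":[0,0,40],"xyz":[-0.2,0.05,0],"fingers":-0.4},{"delta_rot":[0,0,48],"xyz":[-0.24,0.06,0],"fingers":-0.4},{"delta_rot":[0,0,49.2],"xyz":[-0.28,0.068,0.03],"fingers":-0.4},{"delta_rot":[0,0,49.2],"xyz":[-0.283,0.069,0.07],"fingers":-0.4},{"delta_rot":[0,0,49.2],"xyz":[-0.283,0.069,0.117],"fingers":-0.4},{"delta_rot":[0,0,49.2],"xyz":[-0.283,0.069,0.117],"fingers":-0.4}]'
python3 -m crank '[{"delta_rot":[0,0,0],"xyz":[0,0,0],"fingers":-0.4},{"delta_rot":[0,0,0],"xyz":[0,0,0],"fingers":-0.4}]'
python3 - <<'E'
from h import *
o=obs();c=cam("wrist");save(c,"w5")
ty=np.radians(14.7);to=np.array([.436,-.382])
for n,p in dict(tip=[.044,.046,.055],fl=[.04,.046,.079],hubf=[.006,.046,.055],kee=[-.035,.046,.086],k=[-.06,.09,.012],l=[.06,.09,.012]).items(): print(n,proj(c,T(ty,to,p)).round(1))
print([(np.round(r["pixel"]),r["score"]) for r in search_frame("wrist","collar")[:2]])
tgt=T(ty,to,[.021,.046,0]);d=tgt[:2]-o["eef_pos"][:2]
Rm_=R.from_quat(o["tool_rot"],scalar_first=True).as_matrix();print((Rm_.T@np.r_[d,0]).round(4),np.degrees(np.arctan2(Rm_[1,0],Rm_[0,0])))
E
```

```text
t: 12.55
eef_pos: [0.437, -0.3304, 0.1879]
tool_rot: [-0.004, 0.992, 0.127, -0.005]
contact_force: [-0.9, -0.8, -1.0]
gripper_width: 0.703
grasp_force: 0.0
t: 12.75
eef_pos: [0.4432, -0.333, 0.1968]
tool_rot: [0.001, 0.992, 0.128, 0.001]
contact_force: [-0.3, 0.1, 1.4]
gripper_width: 0.704
grasp_force: 0.0
12.75 [ 0.4432 -0.333   0.1968] [0.0011 0.9918 0.1279 0.0013] [-0.3  0.1  1.4] 0.7040515319726115 0.0
tip [[324.7 167. ]]
fl [[324.8 175.7]]
hubf [[324.7 206. ]]
kee [[324.8 258.7]]
k [[286.8 250.4]]
l [[283.2 146. ]]
[(array([322., 185.]), 0.8)]
[ 0.0017 -0.0005  0.    ] 14.7018351130594
```

View pics/w5.png

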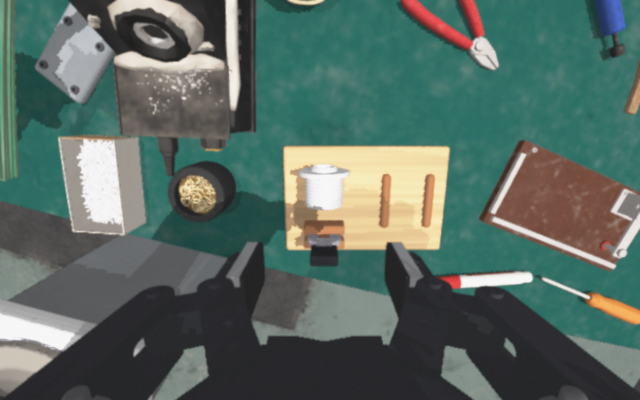

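```bash
python3 -m crank '[{"delta_rot":[0,0,0],"xyz":[0.0015,-0.0005,0.04],"fingers":-0.4},{"delta_rot":[0,0,0],"xyz":[0.0015,-0.0005,0.08],"fingers":-0.4},{"delta_rot":[0,0,0],"xyz":[0.0015,-0.0005,0.12],"fingers":-0.4},{"delta_rot":[0,0,0],"xyz":[0.0015,-0.0005,0.15],"fingers":-0.4},{"delta_rot":[0,0,0],"xyz":[0.0015,-0.0005,0.161],"fingers":-0.4},{"delta_rot":[0,0,0],"xyz":[0.0015,-0.0005,0.161],"fingers":0},{"delta_rot":[0,0,0],"xyz":[0.0015,-0.0005,0.161],"fingers":0.15},{"delta_rot":[0,0,0],"xyz":[0.0015,-0.0005,0.161],"fingers":0.3},{"delta_rot":[0,0,0],"xyz":[0.0015,-0.0005,0.161],"fingers":0.6},{"delta_rot":[0,0,0],"xyz":[0.0015,-0.0005,0.161],"fingers":0.6}]' 50
python3 -m crank '[{"delta_rot":[0,0,0],"xyz":[0,0,0],"fingers":0.6},{"delta_rot":[0,0,0],"xyz":[0,0,0],"fingers":0.6},{"delta_rot":[0,0,0],"xyz":[0,0,-0.02],"fingers":0.6},{"delta_rot":[0,0,0],"xyz":[0,0,-0.05],"fingers":0.6},{"delta_rot":[0,0,0],"xyz":[0,0,-0.1],"fingers":0.6},{"delta_rot":[0,0,0],"xyz":[0,0,-0.15],"fingers":0.6},{"delta_rot":[0,0,0],"xyz":[0,0,-0.2],"fingers":0.6},{"delta_rot":[0,0,0],"xyz":[0,0,-0.25],"fingers":0.6},{"delta_rot":[0,0,0],"xyz":[0,0,-0.25],"fingers":0.6}]'
```

```text
t: 13.85
eef_pos: [0.4442, -0.3326, 0.0354]
tool_rot: [0.001, 0.992, 0.128, 0.001]
contact_force: [-0.1, 0.3, 7.3]
gripper_width: 0.409
grasp_force: 50.5
t: 14.75
eef_pos: [0.4463, -0.3337, 0.292]
tool_rot: [0.005, 0.992, 0.127, 0.005]
contact_force: [0.9, -0.4, -0.5]
gripper_width: 0.409
grasp_force: 50.4
```

```bash
python3 -m crank '[{"delta_rot":[0,0,5],"xyz":[0.007,-0.04,0],"fingers":0.6},{"delta_rot":[0,0,10],"xyz":[0.014,-0.08,0],"fingers":0.6},{"delta_rot":[0,0,15],"xyz":[0.02,-0.12,0],"fingers":0.6},{"delta_rot":[0,0,20],"xyz":[0.027,-0.16,0],"fingers":0.6},{"delta_rot":[0,0,25],"xyz":[0.034,-0.2,0],"fingers":0.6},{"delta_rot":[0,0,30],"xyz":[0.041,-0.24,0],"fingers":0.6},{"delta_rot":[0,0,36],"xyz":[0.048,-0.28,0],"fingers":0.6},{"delta_rot":[0,0,40.7],"xyz":[0.053,-0.31,0],"fingers":0.6},{"delta_rot":[0,0,40.7],"xyz":[0.0556,-0.326,0],"fingers":0.6},{"delta_rot":[0,0,40.7],"xyz":[0.0556,-0.326,0],"fingers":0.6}]'
python3 -m crank '[{"delta_rot":[0,0,0],"xyz":[0,0,0],"fingers":0.6},{"delta_rot":[0,0,0],"xyz":[0,0,0],"fingers":0.6}]'
python3 - <<'E'
from h import *
o=obs();c=cam("wrist");save(c,"w6");print(inh(o["eef_pos"]),inh(c["origin"]))
Rm_=R.from_quat(o["tool_rot"],scalar_first=True).as_matrix();print(np.degrees(np.arctan2(Rm_[1,0],Rm_[0,0])))
for x in (-.094,-.0793): print(proj(c,T(HY,HO+[.0021,.0044],[x,0,.19])))
E
```

```text
t: 15.75
eef_pos: [0.4137, -0.0, 0.2837]
tool_rot: [-0.0, 0.975, -0.223, 0.0]
contact_force: [0.2, -0.6, -1.0]
gripper_width: 0.404
grasp_force: 50.4
t: 15.95
eef_pos: [0.4142, -0.0036, 0.2835]
tool_rot: [0.0, 0.974, -0.226, -0.0]
contact_force: [-0.5, -0.0, -2.2]
gripper_width: 0.406
grasp_force: 50.4
15.95 [ 0.4142 -0.0036  0.2835] [ 2.000e-04  9.741e-01 -2.262e-01 -1.000e-04] [-0.5 -0.  -2.2] 0.4058508576598581 50.438471138477325
[-0.124   0.0037] [-0.0572  0.005 ]
-26.148144876526672
[[324.51838992 167.94897267]]
[[324.47960876 148.91577679]]
```

View pics/w6.png

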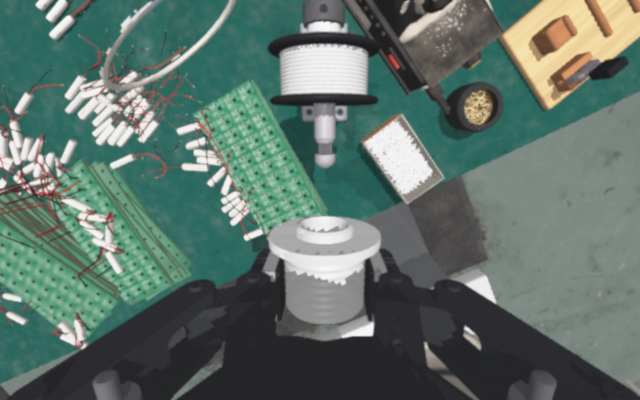

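```bash
python3 -m crank '[{"delta_rot":[0,0,0],"xyz":[0,0,0.04],"fingers":0.6},{"delta_rot":[0,0,0],"xyz":[0,0,0.08],"fingers":0.6},{"delta_rot":[0,0,0],"xyz":[0,0,0.1],"fingers":0.6},{"delta_rot":[0,0,0],"xyz":[0,0,0.112],"fingers":0.6},{"delta_rot":[0,0,0],"xyz":[0,0,0.112],"fingers":0.6},{"delta_rot":[0,0,0],"xyz":[0,0,0.112],"fingers":0.6},{"delta_rot":[0,0,0],"xyz":[0,0,0.112],"fingers":0.6}]'
python3 - <<'E'
from h import *
o=obs();c=cam("wrist");save(c,"w7");print(inh(o["eef_pos"]))
cv2.imwrite("pics/w7z.png",cv2.resize(c["img"][60:320,220:430],None,fx=2.3,fy=2.3,interpolation=2)[:,:,::-1])
s=cam("scene");cv2.imwrite("pics/s2.png",cv2.resize(s["img"][145:205,185:275],None,fx=8,fy=8,interpolation=2)[:,:,::-1])
cv2.imwrite("pics/both.png",np.hstack([cv2.copyMakeBorder(cv2.imread("pics/w7z.png"),0,2,0,0,0),cv2.resize(cv2.copyMakeBorder(cv2.imread("pics/s2.png"),0,0,0,0,0),(310,600))[:,:]])[:600,:800]) if 0 else None
for x in (-.094,-.0793): print(proj(c,T(HY,HO+[.0021,.0044],[x,0,.19])))
E
```

```text
t: 16.7
eef_pos: [0.4154, -0.0024, 0.1728]
tool_rot: [-0.0, 0.974, -0.226, 0.001]
contact_force: [0.4, 0.4, -1.2]
gripper_width: 0.406
grasp_force: 50.4
16.7 [ 0.4154 -0.0024  0.1728] [-3.000e-04  9.742e-01 -2.255e-01  1.200e-03] [ 0.4  0.4 -1.2] 0.40620630126710444 50.447116792201996
[-0.1235  0.0053]
[[328.59893867 209.07443284]]
[[328.69958196 175.19060328]]
```

View pics/w7z.png

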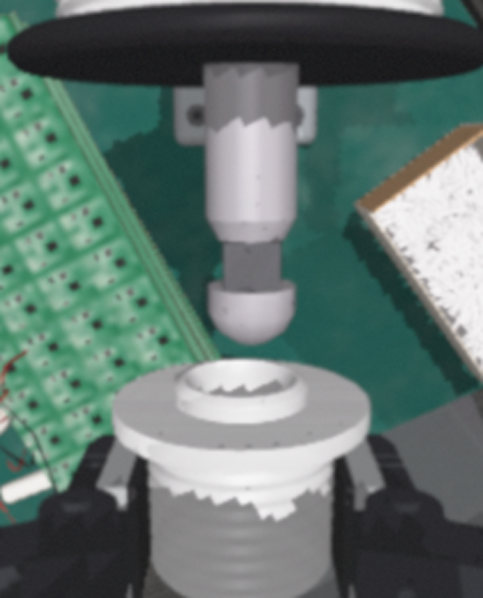

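```bash
python3 -m crank '[{"delta_rot":[0,0,0],"xyz":[0,0.0018,0.0015],"fingers":0.6},{"delta_rot":[0,0,0],"xyz":[0,0.0018,0.0015],"fingers":0.6},{"delta_rot":[0,0,0],"xyz":[0,0.0018,0.0015],"fingers":0.6}]'
python3 - <<'E'
from h import *
o=obs();c=cam("wrist");print(inh(o["eef_pos"]),c["origin"]);print((Rm(c).T@R.from_quat(o["tool_rot"],scalar_first=True).as_matrix()).round(3).tolist())
g=cv2.cvtColor(c["img"],cv2.COLOR_RGB2GRAY).astype(float);h=cv2.cvtColor(c["img"],cv2.COLOR_RGB2HSV)[...,1].astype(float)
def run(r,lo,hi):
    v=h[r,lo:hi];i=np.where(v<55)[0]+lo;return r,i.min(),i.max()
for r in (125,140,150,188,195,200): print(run(r,300,352))
for r in (232,236,240,244): print(run(r,255,395))
w=o["eef_pos"]
# expected: flange at z axis, bar
for z in (.185,.19,.195):
    zc=T(HY,[0,0],[0,1,0])[:2]
    P=[np.r_[w[:2]+s*.024*zc+ .017*np.array([np.cos(HY),np.sin(HY)]),z] for s in(-1,1)]
    print(z,proj(c,np.array(P)).round(1).tolist())
P=[T(HY,HO+[.0015,.0031],[-.06,s*.008,.19]) for s in(-1,1)];print(proj(c,np.array(P)).round(1).tolist())
E
```

```text
t: 17.1
eef_pos: [0.4134, -0.004, 0.1702]
tool_rot: [0.0, 0.974, -0.225, 0.0]
contact_force: [-1.1, 0.0, -1.4]
gripper_width: 0.409
grasp_force: 50.4
17.1 [ 0.4134 -0.004   0.1702] [ 0.000e+00  9.743e-01 -2.254e-01  1.000e-04] [-1.1  0.  -1.4] 0.40855654141158937 50.44984459877014
[-0.1245  0.003 ] [ 0.47400509 -0.03204391  0.31248248]
[[0.0, 1.0, 0.001], [0.964, -0.0, 0.264], [0.264, 0.0, -0.964]]
(125, np.int64(303), np.int64(343))
(140, np.int64(303), np.int64(343))
(150, np.int64(303), np.int64(343))
(188, np.int64(304), np.int64(343))
(195, np.int64(305), np.int64(342))
(200, np.int64(307), np.int64(340))
(232, np.int64(265), np.int64(379))
(236, np.int64(255), np.int64(380))
(240, np.int64(268), np.int64(380))
(244, np.int64(269), np.int64(394))
0.185 [[381.1, 234.2], [273.9, 234.3]]
0.19 [[383.2, 238.5], [272.1, 238.5]]
0.195 [[385.4, 243.0], [270.1, 243.0]]
[[347.2, 125.2], [306.3, 125.2]]
```

```bash
python3 -m crank '[{"delta_rot":[0,0,0],"xyz":[0.004,-0.0004,0],"fingers":0.6},{"delta_rot":[0,0,0],"xyz":[0.008,-0.0004,0],"fingers":0.6},{"delta_rot":[0,0,0],"xyz":[0.012,-0.0004,0],"fingers":0.6},{"delta_rot":[0,0,0],"xyz":[0.015,-0.0004,0],"fingers":0.6},{"delta_rot":[0,0,0],"xyz":[0.015,-0.0004,0],"fingers":0.6}]'
python3 -m crank '[{"delta_rot":[0,0,0],"xyz":[0.003,0,0],"fingers":0.6},{"delta_rot":[0,0,0],"xyz":[0.006,0,0],"fingers":0.6},{"delta_rot":[0,0,0],"xyz":[0.008,0,0],"fingers":0.6},{"delta_rot":[0,0,0],"xyz":[0.008,0,0],"fingers":0.6}]'
```

```text
t: 17.65
eef_pos: [0.4276, -0.0104, 0.1701]
tool_rot: [-0.0, 0.974, -0.226, 0.0]
contact_force: [0.0, -0.7, -0.9]
gripper_width: 0.405
grasp_force: 50.5
t: 18.05
eef_pos: [0.4346, -0.0138, 0.1701]
tool_rot: [-0.0, 0.974, -0.225, 0.0]
contact_force: [0.3, 0.4, -1.3]
gripper_width: 0.408
grasp_force: 50.5
```

```bash
python3 -m crank '[{"delta_rot":[0,0,0],"xyz":[0.003,0,0],"fingers":0.6},{"delta_rot":[0,0,0],"xyz":[0.006,0,0],"fingers":0.6},{"delta_rot":[0,0,0],"xyz":[0.01,0,0],"fingers":0.6},{"delta_rot":[0,0,0],"xyz":[0.01,0,0],"fingers":0.6}]'
python3 -m crank '[{"delta_rot":[0,0,0],"xyz":[0.004,0,0],"fingers":0.6},{"delta_rot":[0,0,0],"xyz":[0.008,0,0],"fingers":0.6},{"delta_rot":[0,0,0],"xyz":[0.012,0,0],"fingers":0.6},{"delta_rot":[0,0,0],"xyz":[0.016,0,0],"fingers":0.6},{"delta_rot":[0,0,0],"xyz":[0.016,0,0],"fingers":0.6}]'
python3 -c "
from h import *
print(inh(obs()['eef_pos']))"
```

```text
t: 18.45
eef_pos: [0.4439, -0.0183, 0.1702]
tool_rot: [-0.0, 0.974, -0.226, 0.0]
contact_force: [-0.2, 0.4, -0.7]
gripper_width: 0.403
grasp_force: 50.5
t: 18.95
eef_pos: [0.4583, -0.0253, 0.1701]
tool_rot: [-0.0, 0.974, -0.226, 0.0]
contact_force: [0.2, -0.1, -1.7]
gripper_width: 0.407
grasp_force: 50.5
18.95 [ 0.4583 -0.0253  0.1701] [-1.000e-04  9.742e-01 -2.255e-01  2.000e-04] [ 0.2 -0.1 -1.7] 0.4065255962368488 50.452407002449036
[-0.0748  0.0035]
```

```bash
python3 -m crank '[{"delta_rot":[0,0,0],"xyz":[0.002,0,0.0004],"fingers":0.6},{"delta_rot":[0,0,0],"xyz":[0.004,0,0.0004],"fingers":0.6},{"delta_rot":[0,0,0],"xyz":[0.006,0,0.0004],"fingers":0.6},{"delta_rot":[0,0,0],"xyz":[0.008,0,0.0004],"fingers":0.6},{"delta_rot":[0,0,0],"xyz":[0.008,0,0.0004],"fingers":0.6}]'
python3 -m crank '[{"delta_rot":[0,0,0],"xyz":[0.001,0,0],"fingers":0.6},{"delta_rot":[0,0,0],"xyz":[0.002,0,0],"fingers":0.6},{"delta_rot":[0,0,0],"xyz":[0.002,0,0],"fingers":0.6}]'
python3 -c "
from h import *
print(inh(obs()['eef_pos']))"
```

```text
t: 19.45
eef_pos: [0.4653, -0.0287, 0.1698]
tool_rot: [-0.0, 0.974, -0.225, 0.0]
contact_force: [0.3, 0.3, 2.5]
gripper_width: 0.409
grasp_force: 50.7
t: 19.75
eef_pos: [0.4667, -0.0294, 0.1698]
tool_rot: [-0.0, 0.974, -0.225, -0.0]
contact_force: [-2.0, 0.8, 3.9]
gripper_width: 0.404
grasp_force: 50.8
19.75 [ 0.4667 -0.0294  0.1698] [-0.      0.9743 -0.2253 -0.    ] [-2.   0.8  3.9] 0.404306091565193 50.82563281059265
[-0.0655  0.0036]
```

```bash
python3 -m crank '[{"delta_rot":[0,0,0],"xyz":[0,0,-0.0004],"fingers":0.6},{"delta_rot":[0,0,0],"xyz":[0.001,0,-0.0004],"fingers":0.6},{"delta_rot":[0,0,0],"xyz":[0.0015,0,-0.0004],"fingers":0.6},{"delta_rot":[0,0,0],"xyz":[0.0015,0,-0.0004],"fingers":0.6}]'
python3 -m crank '[{"delta_rot":[0,0,0],"xyz":[0.001,0,0],"fingers":0.6},{"delta_rot":[0,0,0],"xyz":[0.0015,0,0],"fingers":0.6},{"delta_rot":[0,0,0],"xyz":[0.0015,0,0],"fingers":0.6}]'
python3 -c "
from h import *
print(inh(obs()['eef_pos']))"
```

```text
t: 20.15
eef_pos: [0.4671, -0.0298, 0.1698]
tool_rot: [0.0, 0.974, -0.225, -0.001]
contact_force: [-3.9, 2.4, 2.8]
gripper_width: 0.406
grasp_force: 50.8
t: 20.45
eef_pos: [0.4671, -0.0299, 0.1697]
tool_rot: [0.0, 0.974, -0.225, -0.002]
contact_force: [-9.2, 4.7, 7.3]
gripper_width: 0.407
grasp_force: 51.2
20.45 [ 0.4671 -0.0299  0.1697] [ 3.000e-04  9.744e-01 -2.249e-01 -2.400e-03] [-9.2  4.7  7.3] 0.4066287784266445 51.15465044975281
[-0.065   0.0033]
```

```bash
python3 -m crank '[{"delta_rot":[0,0,0],"xyz":[0.0005,0,-0.0003],"fingers":0.6},{"delta_rot":[0,0,0],"xyz":[0.001,0,-0.0006],"fingers":0.6},{"delta_rot":[0,0,0],"xyz":[0.0015,0,-0.0006],"fingers":0.6},{"delta_rot":[0,0,0],"xyz":[0.0015,0,-0.0006],"fingers":0.6}]'
python3 -c "
from h import *
print(inh(obs()['eef_pos']))"
```

```text
t: 20.85
eef_pos: [0.4676, -0.0302, 0.1698]
tool_rot: [0.0, 0.974, -0.225, -0.003]
contact_force: [-9.6, 4.2, 5.4]
gripper_width: 0.406
grasp_force: 51.0
20.85 [ 0.4676 -0.0302  0.1698] [ 4.000e-04  9.744e-01 -2.247e-01 -3.300e-03] [-9.6  4.2  5.4] 0.40594645243138155 50.991318225860596
[-0.0643  0.0032]
```

```bash
python3 -m crank '[{"delta_rot":[0,0,0],"xyz":[0,0,0],"fingers":0.6},{"delta_rot":[0,0,0],"xyz":[0,0,0],"fingers":0.1},{"delta_rot":[0,0,0],"xyz":[0,0,0],"fingers":-0.1},{"delta_rot":[0,0,0],"xyz":[0,0,0],"fingers":-0.3},{"delta_rot":[0,0,0],"xyz":[0,0,0],"fingers":-0.3},{"delta_rot":[0,0,0],"xyz":[-0.004,0,-0.02],"fingers":-0.3},{"delta_rot":[0,0,0],"xyz":[-0.004,0,-0.06],"fingers":-0.3},{"delta_rot":[0,0,0],"xyz":[-0.004,0,-0.1],"fingers":-0.3},{"delta_rot":[0,0,0],"xyz":[-0.05,0,-0.13],"fingers":-0.3},{"delta_rot":[0,0,0],"xyz":[-0.05,0,-0.13],"fingers":-0.3}]'
python3 -m crank '[{"delta_rot":[0,0,0],"xyz":[0,0,0],"fingers":-0.3},{"delta_rot":[0,0,0],"xyz":[0,0,0],"fingers":-0.3}]'
python3 - <<'E'
from h import *
o=obs();c=cam("wrist");save(c,"w8");print(inh(o["eef_pos"]),inh(c["origin"]),c["origin"][2])
H2=HO+[.0015,.0031]
g=cv2.cvtColor(c["img"],cv2.COLOR_RGB2HSV)
P=lambda x,y,z:proj(c,T(HY,H2,[x,y,z]))[0].round(1)
for n,p in dict(reelfront=(-.046,0,.228),reelback=(-.006,0,.228),flf=(-.05,0,.213),flb=(-.046,0,.213),hubtopfront=(-.08,0,.207),hubtopside=(-.08,.018,.189),nosetip=(-.094,0,.19),noseback=(-.0835,0,.196)).items(): print(n,P(*p))
col=int(P(-.08,0,.2)[0])
for cc in (col,col+6): print(cc,[(r,*c["img"][r,cc].tolist()) for r in range(50,180,2)])
E
```

```text
t: 21.85
eef_pos: [0.4255, -0.0076, 0.3044]
tool_rot: [-0.0, 0.975, -0.224, 0.003]
contact_force: [0.6, 0.9, -0.3]
gripper_width: 0.652
grasp_force: 0.0
t: 22.05
eef_pos: [0.426, -0.0101, 0.3001]
tool_rot: [0.0, 0.974, -0.226, -0.0]
contact_force: [0.1, -0.5, 0.2]
gripper_width: 0.652
grasp_force: 0.0
22.05 [ 0.426  -0.0101  0.3001] [ 2.000e-04  9.742e-01 -2.256e-01 -1.000e-04] [ 0.1 -0.5  0.2] 0.651938543872037 0.0
[-0.1106  0.003 ] [-0.0438  0.0044] 0.4423440795252406
reelfront [325.7 122.5]
reelback [325.7  59.7]
flf [325.6 127.8]
flb [325.6 122.2]
hubtopfront [325.6 167.2]
hubtopside [303.9 163.9]
nosetip [325.5 180.6]
noseback [325.5 169.4]
325 [(50, 246, 246, 246), (52, 247, 247, 247), (54, 247, 247, 247), (56, 246, 246, 246), (58, 228, 225, 229), (60, 198, 194, 201), (62, 78, 76, 80), (64, 63, 62, 66), (66, 44, 42, 47), (68, 35, 33, 37), (70, 97, 96, 97), (72, 208, 206, 208), (74, 238, 238, 238), (76, 241, 240, 241), (78, 240, 240, 240), (80, 238, 237, 238), (82, 240, 239, 240), (84, 239, 238, 238), (86, 242, 242, 242), (88, 238, 237, 238), (90, 243, 243, 243), (92, 233, 232, 
[... 1618 characters left out ...]
27, 228), (116, 93, 91, 94), (118, 56, 55, 58), (120, 48, 47, 50), (122, 87, 86, 89), (124, 175, 174, 175), (126, 180, 179, 180), (128, 179, 177, 178), (130, 217, 217, 217), (132, 245, 245, 245), (134, 245, 245, 245), (136, 243, 242, 243), (138, 245, 245, 245), (140, 242, 242, 242), (142, 246, 245, 246), (144, 243, 242, 242), (146, 246, 245, 246), (148, 244, 244, 244), (150, 245, 245, 245), (152, 245, 245, 245), (154, 244, 243, 244), (156, 246, 246, 246), (158, 244, 244, 244), (160, 246, 246, 246), (162, 244, 244, 244), (164, 246, 246, 246), (166, 214, 213, 214), (168, 137, 134, 138), (170, 178, 172, 179), (172, 174, 170, 176), (174, 166, 162, 168), (176, 139, 138, 143), (178, 79, 105, 103)]
```

```bash
python3 -m crank '[{"delta_rot":[0,0,-8],"xyz":[0.012,0.035,0],"fingers":-0.3},{"delta_rot":[0,0,-16],"xyz":[0.024,0.07,0],"fingers":-0.3},{"delta_rot":[0,0,-24],"xyz":[0.036,0.105,0],"fingers":-0.3},{"delta_rot":[0,0,-32],"xyz":[0.048,0.14,0],"fingers":-0.3},{"delta_rot":[0,0,-40],"xyz":[0.06,0.175,0],"fingers":-0.3},{"delta_rot":[0,0,-48],"xyz":[0.075,0.21,0],"fingers":-0.3},{"delta_rot":[0,0,-56],"xyz":[0.088,0.245,0],"fingers":-0.3},{"delta_rot":[0,0,-64],"xyz":[0.1,0.28,0],"fingers":-0.3},{"delta_rot":[0,0,-72],"xyz":[0.11,0.31,0],"fingers":-0.3},{"delta_rot":[0,0,-80],"xyz":[0.1141,0.3193,0],"fingers":-0.3}]'
python3 -m crank '[{"delta_rot":[0,0,-8],"xyz":[0,0,0.03],"fingers":-0.3},{"delta_rot":[0,0,-16],"xyz":[0,0,0.06],"fingers":-0.3},{"delta_rot":[0,0,-24],"xyz":[0,0,0.09],"fingers":-0.3},{"delta_rot":[0,0,-32],"xyz":[0,0,0.11],"fingers":-0.3},{"delta_rot":[0,0,-40],"xyz":[0,0,0.13],"fingers":-0.3},{"delta_rot":[0,0,-48],"xyz":[0,0,0.13],"fingers":-0.3},{"delta_rot":[0,0,-50.7],"xyz":[0,0,0.13],"fingers":-0.3},{"delta_rot":[0,0,-50.7],"xyz":[0,0,0.13],"fingers":-0.3},{"delta_rot":[0,0,-50.7],"xyz":[0,0,0.13],"fingers":-0.3}]'
python3 - <<'E'
from h import *
o=obs();c=cam("wrist");save(c,"w9")
ty=np.radians(14.7);to=np.array([.436,-.382])
m=cut_out("wrist","keeper")
for r in m[:2]:
    p=np.argwhere(r["pixels"])[:,::-1];print(r["score"],np.round(r["pixel"]),p.min(0),p.max(0))
for x,y,z in [(-.043,.033,.086),(-.032,.033,.086),(-.043,.059,.086),(-.032,.059,.086),(-.043,.033,.058),(-.032,.059,.058)]: print(proj(c,T(ty,to,[x,y,z])).round(1))
g=c["img"].max(2);u=proj(c,T(ty,to,[-.0375,.046,.086]))[0].round().astype(int);print(u)
print("row",g[u[1],u[0]-40:u[0]+40].tolist());print("col",g[u[1]-50:u[1]+60,u[0]].tolist())
tgt=T(ty,to,[-.0375,.046,0]);d=tgt[:2]-o["eef_pos"][:2]
Rm_=R.from_quat(o["tool_rot"],scalar_first=True).as_matrix();print((Rm_.T@np.r_[d,0]).round(4),np.degrees(np.arctan2(Rm_[1,0],Rm_[0,0])),o["q"])
E
```

```text
t: 23.1
eef_pos: [0.3863, -0.3508, 0.2987]
tool_rot: [-0.001, 0.891, 0.454, -0.001]
contact_force: [-0.0, 0.3, 0.2]
gripper_width: 0.65
grasp_force: 0.0
t: 24.0
eef_pos: [0.3878, -0.3467, 0.1696]
tool_rot: [-0.001, 0.612, 0.791, 0.0]
contact_force: [-0.3, 1.1, -1.4]
gripper_width: 0.651
grasp_force: 0.0
24.0 [ 0.3878 -0.3467  0.1696] [-8.000e-04  6.119e-01  7.909e-01  1.000e-04] [-0.3  1.1 -1.4] 0.6512989664649836 0.0
0.76 [322. 204.] [316 175] [330 224]
[[316.4 226.6]]
[[330.3 226.6]]
[[316.  194.5]]
[[330.4 194.4]]
[[317.2 215.8]]
[[329.8 186.7]]
[323 211]
row [106, 105, 104, 106, 105, 106, 107, 107, 107, 105, 107, 106, 106, 107, 107, 106, 107, 106, 109, 138, 198, 225, 234, 237, 239, 240, 241, 241, 240, 232, 211, 199, 176, 103, 49, 51, 59, 60, 62, 62, 65, 65, 66, 66, 65, 59, 76, 135, 192, 217, 222, 223, 222, 221, 218, 214, 213, 223, 235, 236, 235, 234, 234, 235, 235, 235, 235, 235, 236, 238, 240, 242, 244, 245, 246, 247, 247, 247, 247, 247]
col [245, 241, 209, 179, 177, 168, 140, 132, 144, 148, 149, 150, 149, 142, 121, 112, 118, 121, 122, 124, 129, 129, 131, 128, 116, 81, 46, 34, 33, 32, 34, 36, 41, 49, 61, 67, 70, 70, 70, 70, 70, 70, 70, 69, 72, 72, 71, 69, 65, 64, 65, 64, 64, 63, 63, 64, 63, 62, 62, 62, 62, 63, 76, 151, 227, 237, 237, 239, 242, 245, 245, 245, 245, 245, 244, 242, 243, 244, 243, 241, 242, 244, 245, 245, 245, 245, 245, 245, 245, 245, 245, 245, 245, 245, 245, 245, 245, 245, 245, 245, 245, 245, 245, 245, 245, 245, 245, 245, 245, 245]
[-0.0004  0.0001 -0.    ] 104.5424379245283 [ 0.8587299   0.3152063  -0.29796763  1.96730601  0.11824496  0.87717835
  0.75250916]
```

```bash
python3 -m crank '[{"delta_rot":[0,0,0],"xyz":[0.001,0,0.04],"fingers":-0.3},{"delta_rot":[0,0,0],"xyz":[0.001,0,0.08],"fingers":-0.3},{"delta_rot":[0,0,0],"xyz":[0.001,0,0.1],"fingers":-0.3},{"delta_rot":[0,0,0],"xyz":[0.001,0,0.1096],"fingers":-0.3},{"delta_rot":[0,0,0],"xyz":[0.001,0,0.1096],"fingers":0.2},{"delta_rot":[0,0,0],"xyz":[0.001,0,0.1096],"fingers":0.4},{"delta_rot":[0,0,0],"xyz":[0.001,0,0.1096],"fingers":0.6},{"delta_rot":[0,0,0],"xyz":[0.001,0,0.1096],"fingers":0.8},{"delta_rot":[0,0,0],"xyz":[0.001,0,0.1096],"fingers":1},{"delta_rot":[0,0,0],"xyz":[0.001,0,0.1096],"fingers":1}]' 60
python3 -m crank '[{"delta_rot":[0,0,0],"xyz":[0,0,0],"fingers":1},{"delta_rot":[0,0,0],"xyz":[0,0,0],"fingers":1},{"delta_rot":[0,0,0],"xyz":[0,0,0],"fingers":1}]'
```

```text
t: 25.1
eef_pos: [0.388, -0.3464, 0.0624]
tool_rot: [0.001, 0.611, 0.791, -0.0]
contact_force: [-2.1, 0.0, 5.9]
gripper_width: 0.118
grasp_force: 58.5
t: 25.4
eef_pos: [0.388, -0.3464, 0.0624]
tool_rot: [0.001, 0.611, 0.791, -0.0]
contact_force: [-1.8, -0.3, 5.1]
gripper_width: 0.116
grasp_force: 58.5
```

```bash
python3 -m crank '[{"delta_rot":[0,0,0],"xyz":[0,0,-0.03],"fingers":1},{"delta_rot":[0,0,0],"xyz":[0,0,-0.08],"fingers":1},{"delta_rot":[0,0,0],"xyz":[0,0,-0.13],"fingers":1},{"delta_rot":[0,0,0],"xyz":[0,0,-0.18],"fingers":1},{"delta_rot":[0,0,5],"xyz":[0.03,0.013,-0.22],"fingers":1},{"delta_rot":[0,0,11],"xyz":[0.07,0.03,-0.238],"fingers":1},{"delta_rot":[0,0,17],"xyz":[0.11,0.05,-0.238],"fingers":1},{"delta_rot":[0,0,23],"xyz":[0.15,0.067,-0.238],"fingers":1},{"delta_rot":[0,0,28],"xyz":[0.19,0.085,-0.238],"fingers":1},{"delta_rot":[0,0,33],"xyz":[0.22,0.1,-0.238],"fingers":1}]'
python3 - <<'E'
from h import *
o=obs();d=np.array([.4424,-.0176,.30])-o["eef_pos"]
Rm_=R.from_quat(o["tool_rot"],scalar_first=True).as_matrix();print((Rm_.T@d).round(4),64-np.degrees(np.arctan2(Rm_[1,0],Rm_[0,0])))
E
```

```text
t: 26.4
eef_pos: [0.4289, -0.1045, 0.3]
tool_rot: [0.001, 0.811, 0.585, 0.0]
contact_force: [0.4, -1.0, -0.8]
gripper_width: 0.112
grasp_force: 59.0
26.4 [ 0.4289 -0.1045  0.3   ] [8.000e-04 8.113e-01 5.847e-01 5.000e-04] [ 0.4 -1.  -0.8] 0.11168808937063948 58.96243214607239
[ 0.0867 -0.0147 -0.    ] -7.562483294147725
```

```bash
python3 -m crank '[{"delta_rot":[0,0,4],"xyz":[0.03,-0.005,0],"fingers":1},{"delta_rot":[0,0,7.6],"xyz":[0.06,-0.01,0],"fingers":1},{"delta_rot":[0,0,7.6],"xyz":[0.08,-0.015,0],"fingers":1},{"delta_rot":[0,0,7.6],"xyz":[0.09,-0.0163,0],"fingers":1},{"delta_rot":[0,0,7.6],"xyz":[0.09,-0.0163,0],"fingers":1},{"delta_rot":[0,0,7.6],"xyz":[0.09,-0.0163,0],"fingers":1},{"delta_rot":[0,0,7.6],"xyz":[0.09,-0.0163,0],"fingers":1}]'
python3 - <<'E'
from h import *
o=obs();c=cam("wrist");save(c,"w10");print(inh(o["eef_pos"]),inh(c["origin"]),c["origin"][2])
H2=HO+[.0015,.0031]
# keeper predicted from TCP, legs/plate
e=o["eef_pos"];ex=np.array([np.cos(HY),np.sin(HY),0]);ey=np.array([-ex[1],ex[0],0]);K0=e+ex*.0025-np.array([0,0,.0264])
for n,(x,y,z) in dict(pl_tl=(-.003,.0175,.018),pl_tr=(.003,.0175,.018),pl_leg=(.003,.0175,-.016),han=(.003,.013,.05),hann=(.003,-.013,.05)).items(): print(n,proj(c,K0+ex*x+ey*y+np.array([0,0,z])).round(1))
for n,p in dict(hubf=(-.08,0.018,.189),hubb=(-.05,.018,.189),flf=(-.05,.024,.189),reel=(-.046,.04,.188),tip=(-.094,0,.19)).items(): print(n,proj(c,T(HY,H2,p)).round(1))
g=cv2.cvtColor(c["img"],cv2.COLOR_RGB2GRAY)
for r in range(150,215,5): print(r,g[r,300:375:3].tolist())
E
```

```text
t: 27.1
eef_pos: [0.4416, -0.0182, 0.299]
tool_rot: [0.0, 0.848, 0.529, -0.0]
contact_force: [-0.0, -0.0, 0.0]
gripper_width: 0.117
grasp_force: 59.0
27.1 [ 0.4416 -0.0182  0.299 ] [ 1.000e-04  8.484e-01  5.294e-01 -2.000e-04] [-0. -0.  0.] 0.11698451017803714 58.96069049835205
[-0.0929  0.0026] [-0.0929  0.0709] 0.4412825387869355
pl_tl [[323.4 220.1]]
pl_tr [[334.9 220.1]]
pl_leg [[333.1 202.8]]
han [[337.3 254.2]]
hann [[336.6 307.3]]
hubf [[339.6 179.9]]
hubb [[375.2 179.9]]
flf [[375.5 172.9]]
reel [[380.9 153.6]]
tip [[323.  200.9]]
150 [60, 60, 59, 57, 55, 55, 58, 53, 56, 56, 56, 54, 51, 52, 53, 54, 80, 117, 114, 92, 116, 119, 116, 115, 115]
155 [55, 56, 57, 57, 53, 52, 54, 57, 57, 57, 56, 55, 53, 55, 54, 54, 81, 116, 101, 66, 105, 119, 118, 118, 116]
160 [55, 56, 55, 55, 54, 50, 51, 55, 56, 57, 53, 54, 55, 58, 55, 54, 87, 117, 118, 114, 116, 118, 117, 179, 194]
165 [79, 80, 81, 80, 69, 55, 55, 55, 53, 53, 54, 53, 57, 57, 59, 57, 87, 115, 109, 163, 193, 195, 192, 193, 190]
170 [79, 81, 82, 84, 82, 53, 53, 54, 54, 55, 53, 54, 53, 50, 55, 58, 87, 117, 120, 169, 170, 167, 170, 16
[... 255 characters left out ...]
80, 81, 82, 77, 77, 73, 74, 81, 80, 76, 112, 208, 209, 214, 216, 208, 205, 215, 214, 207, 212, 214]
190 [82, 84, 84, 80, 80, 78, 79, 69, 69, 71, 84, 86, 81, 124, 225, 229, 232, 235, 232, 231, 233, 228, 227, 232, 234]
195 [83, 85, 81, 75, 71, 71, 68, 57, 80, 132, 159, 161, 136, 95, 234, 237, 241, 242, 240, 242, 241, 236, 237, 241, 241]
200 [75, 74, 75, 71, 66, 48, 45, 45, 94, 138, 183, 201, 174, 97, 237, 240, 244, 246, 244, 245, 244, 237, 242, 245, 245]
205 [73, 71, 70, 45, 46, 48, 63, 103, 101, 111, 135, 179, 164, 100, 239, 241, 243, 245, 243, 244, 245, 241, 239, 242, 244]
210 [66, 48, 46, 47, 67, 107, 113, 114, 95, 93, 95, 106, 96, 119, 237, 240, 242, 243, 240, 235, 243, 240, 237, 239, 242]
```

```bash
python3 - <<'E'
from h import *
c=cam("wrist");o=obs();print(inh(o["eef_pos"]))
for cc in (326,329,332): print(cc,[tuple(int(v) for v in c["img"][r,cc]) for r in range(196,262,2)])
r=cut_out("wrist","keeper")
for q in r[:2]:
    p=np.argwhere(q["pixels"])[:,::-1];print(q["score"],q["pixel"],p.min(0),p.max(0))
for rr in (208,214,218,222,226,235,245): print(rr,c["img"][rr,314:346].max(1).tolist())
E
```

```text
27.2 [ 0.4417 -0.0179  0.299 ] [ 0.000e+00  8.483e-01  5.295e-01 -1.000e-04] [ 0.8 -0.6 -0.3] 0.11633518704766121 58.96091401576996
[-0.093   0.0029]
326 [(126, 124, 128), (130, 126, 131), (128, 125, 129), (129, 125, 130), (120, 117, 121), (95, 92, 96), (96, 93, 96), (95, 93, 96), (104, 102, 105), (112, 108, 113), (110, 107, 111), (113, 110, 114), (121, 119, 123), (123, 120, 124), (122, 119, 123), (118, 114, 120), (102, 99, 103), (92, 89, 93), (38, 37, 39), (27, 28, 29), (26, 27, 27), (27, 26, 27), (29, 29, 30), (25, 26, 29), (25, 26, 28), (27, 27, 29), (27, 27, 30), (26, 28, 28), (26, 26, 28), (27, 27, 29), (26, 26, 27), (31, 30, 31), (29, 28, 29)]
329 [(161, 157, 162), (161, 158, 164), (168, 163, 169), (177, 171, 178), (156, 151, 157), (101, 99, 103), (94, 93, 95), (92, 90, 92), (103, 101, 105), (111, 107, 112), (111, 107, 111), (114, 110, 115), (122, 119, 123), (123, 120, 125), (118, 115, 119), (103, 101, 104), (100, 98, 102), (92, 89, 92), (39, 39, 40), (27, 27, 29), (28, 28, 31), (27, 26, 29), (27, 26, 28), (27, 25, 29), (28, 27, 29), (27, 28, 30), (27, 27, 29), (27, 27, 30), (2
[... 1060 characters left out ...]
, 115, 115, 114, 124, 163, 217, 237, 239, 237, 227, 189, 165, 183, 200, 197, 191, 196]
222 [234, 233, 236, 234, 213, 173, 183, 215, 214, 167, 131, 124, 124, 124, 124, 125, 124, 124, 132, 166, 219, 237, 239, 239, 237, 235, 235, 229, 209, 164, 128, 116]
226 [223, 228, 238, 240, 239, 237, 237, 237, 221, 162, 127, 122, 120, 113, 108, 104, 109, 117, 124, 147, 194, 229, 235, 234, 236, 235, 235, 234, 230, 224, 217, 204]
235 [91, 36, 29, 29, 29, 29, 29, 30, 29, 29, 27, 23, 29, 29, 27, 30, 28, 29, 32, 71, 145, 214, 233, 237, 237, 233, 232, 223, 186, 136, 119, 118]
245 [29, 30, 29, 30, 28, 29, 30, 28, 30, 28, 29, 29, 29, 27, 30, 28, 29, 27, 28, 31, 29, 31, 35, 41, 64, 88, 100, 101, 102, 102, 101, 101]
```

```bash
python3 -m crank '[{"delta_rot":[0,0,0],"xyz":[0.0015,0,0.02],"fingers":1},{"delta_rot":[0,0,0],"xyz":[0.0015,0,0.04],"fingers":1},{"delta_rot":[0,0,0],"xyz":[0.0015,0,0.055],"fingers":1},{"delta_rot":[0,0,0],"xyz":[0.0015,0,0.062],"fingers":1},{"delta_rot":[0,0,0],"xyz":[0.0015,0,0.062],"fingers":1},{"delta_rot":[0,0,0],"xyz":[0.0015,0,0.062],"fingers":1}]'
python3 - <<'E'
from h import *
c=cam("wrist");o=obs();print(inh(o["eef_pos"]));save(c,"w11")
H2=HO+[.0015,.0031]
for n,p in dict(noseL=(-.0875,.008,.19),noseR=(-.0875,-.008,.19),barL=(-.074,.008,.19),hubf=(-.08,0.018,.189)).items(): print(n,proj(c,T(HY,H2,p)).round(1))
e=o["eef_pos"];ex=np.array([np.cos(HY),np.sin(HY),0]);ey=np.array([-ex[1],ex[0],0]);K0=e+ex*.002-ey*.001-np.array([0,0,.0264])
for n,(x,y,z) in dict(legb=(.003,.0175,-.016),legb0=(-.003,.0175,-.016),legt=(.003,.0175,.018),han=(.003,.013,.022)).items(): print(n,proj(c,K0+ex*x+ey*y+np.array([0,0,z])).round(1))
for rr in range(206,256,4): print(rr,c["img"][rr,310:356].max(1).tolist())
E
```

```text
t: 27.85
eef_pos: [0.4429, -0.0155, 0.2377]
tool_rot: [0.0, 0.848, 0.53, 0.0]
contact_force: [-0.2, 0.3, -1.3]
gripper_width: 0.115
grasp_force: 59.0
27.9 [ 0.443  -0.0155  0.2379] [4.000e-04 8.478e-01 5.302e-01 6.000e-04] [ 0.3 -0.6 -0. ] 0.11129503060169113 58.96043300628662
[-0.0928  0.0057]
noseL [[332.7 217.8]]
noseR [[332.5 240.5]]
barL [[353.3 217.8]]
hubf [[344.3 202.7]]
legb [[332.6 204.3]]
legb0 [[323.  204.3]]
legt [[334.3 221.8]]
han [[334.5 232.7]]
206 [89, 88, 87, 87, 86, 87, 85, 86, 86, 84, 84, 83, 85, 88, 91, 92, 91, 92, 93, 92, 91, 91, 88, 86, 85, 84, 83, 84, 86, 86, 88, 89, 95, 109, 122, 134, 147, 152, 155, 155, 154, 155, 154, 154, 152, 152]
210 [87, 88, 87, 87, 85, 86, 85, 84, 77, 64, 58, 61, 72, 88, 95, 96, 96, 96, 96, 96, 97, 96, 95, 91, 89, 89, 89, 87, 86, 86, 87, 90, 98, 111, 124, 138, 153, 158, 162, 162, 161, 162, 163, 164, 164, 163]
214 [84, 79, 73, 64, 58, 56, 54, 55, 54, 54, 53, 57, 75, 100, 113, 114, 114, 114, 112, 111, 113, 112, 110, 104, 95, 91, 92, 91, 92, 92, 93, 96, 106, 124, 134, 141, 155, 165, 169, 169, 167, 167, 167, 167, 167, 167]
218 [57, 55, 55,
[... 1393 characters left out ...]
 31, 35, 48, 74, 96, 102, 102, 103, 103, 103, 102, 102, 111, 151, 206, 227, 226, 222, 224, 233, 235]
246 [76, 48, 34, 31, 30, 29, 28, 30, 31, 31, 30, 30, 28, 29, 27, 28, 28, 28, 28, 28, 30, 30, 28, 29, 30, 32, 35, 40, 63, 86, 99, 102, 103, 103, 104, 102, 103, 103, 115, 156, 199, 213, 217, 221, 224, 222]
250 [59, 37, 34, 30, 30, 28, 28, 27, 31, 30, 28, 30, 27, 26, 28, 28, 28, 31, 29, 27, 30, 28, 27, 28, 30, 29, 34, 36, 50, 77, 98, 102, 103, 102, 103, 102, 103, 103, 103, 100, 84, 57, 41, 39, 36, 40]
254 [49, 34, 32, 32, 29, 29, 30, 29, 31, 29, 31, 30, 32, 32, 29, 27, 28, 30, 30, 30, 32, 31, 30, 30, 29, 31, 33, 34, 42, 66, 91, 100, 102, 103, 103, 103, 103, 103, 103, 102, 96, 77, 52, 40, 38, 36]
```

```bash
python3 -m crank '[{"delta_rot":[0,0,0],"xyz":[-0.0013,0,0.001],"fingers":1},{"delta_rot":[0,0,0],"xyz":[-0.0013,0.002,0.001],"fingers":1},{"delta_rot":[0,0,0],"xyz":[-0.0013,0.004,0.001],"fingers":1},{"delta_rot":[0,0,0],"xyz":[-0.0013,0.006,0.001],"fingers":1},{"delta_rot":[0,0,0],"xyz":[-0.0013,0.006,0.001],"fingers":1}]'
python3 -m crank '[{"delta_rot":[0,0,0],"xyz":[0,0.001,0],"fingers":1},{"delta_rot":[0,0,0],"xyz":[0,0.002,0],"fingers":1},{"delta_rot":[0,0,0],"xyz":[0,0.002,0],"fingers":1}]'
python3 -m crank '[{"delta_rot":[0,0,0],"xyz":[0,0.001,0],"fingers":1},{"delta_rot":[0,0,0],"xyz":[0,0.001,0],"fingers":1}]'
python3 -c "
from h import *
print(inh(obs()['eef_pos']))"
```

```text
t: 28.4
eef_pos: [0.4476, -0.0194, 0.2362]
tool_rot: [0.0, 0.848, 0.53, 0.0]
contact_force: [0.2, -0.5, -0.1]
gripper_width: 0.113
grasp_force: 59.0
t: 28.7
eef_pos: [0.4492, -0.0202, 0.2361]
tool_rot: [-0.0, 0.848, 0.53, 0.0]
contact_force: [0.1, -0.1, -0.1]
gripper_width: 0.11
grasp_force: 59.0
t: 28.9
eef_pos: [0.4497, -0.0204, 0.236]
tool_rot: [-0.0, 0.848, 0.53, -0.0]
contact_force: [-0.9, 0.8, 0.4]
gripper_width: 0.114
grasp_force: 59.1
28.9 [ 0.4497 -0.0204  0.236 ] [-3.000e-04  8.478e-01  5.304e-01 -3.000e-04] [-0.9  0.8  0.4] 0.11403938437885243 59.12789583206177
[-0.0847  0.0042]
```

```bash
python3 -m crank '[{"delta_rot":[0,0,0],"xyz":[0,0.001,0],"fingers":1},{"delta_rot":[0,0,0],"xyz":[0,0.002,0],"fingers":1},{"delta_rot":[0,0,0],"xyz":[0,0.002,0],"fingers":1},{"delta_rot":[0,0,0],"xyz":[0,0.002,0],"fingers":1}]'
python3 -m crank '[{"delta_rot":[0,0,0],"xyz":[0,0.001,0],"fingers":1},{"delta_rot":[0,0,0],"xyz":[0,0.002,0],"fingers":1},{"delta_rot":[0,0,0],"xyz":[0,0.002,0],"fingers":1},{"delta_rot":[0,0,0],"xyz":[0,0.002,0],"fingers":1}]'
python3 -c "
from h import *
print(inh(obs()['eef_pos']))"
```

```text
t: 29.3
eef_pos: [0.4504, -0.0209, 0.2358]
tool_rot: [-0.001, 0.848, 0.531, -0.001]
contact_force: [-6.1, 2.1, 2.9]
gripper_width: 0.116
grasp_force: 59.7
t: 29.7
eef_pos: [0.4509, -0.0211, 0.2354]
tool_rot: [-0.002, 0.848, 0.531, -0.002]
contact_force: [-9.2, 4.1, 5.9]
gripper_width: 0.114
grasp_force: 60.3
29.7 [ 0.4509 -0.0211  0.2354] [-0.0021  0.8476  0.5307 -0.0024] [-9.2  4.1  5.9] 0.11367176617500122 60.30019462108612
[-0.0834  0.0041]
```

```bash
python3 -m crank '[{"delta_rot":[0,0,0],"xyz":[0,0.001,-0.0006],"fingers":1},{"delta_rot":[0,0,0],"xyz":[0,0.002,-0.001],"fingers":1},{"delta_rot":[0,0,0],"xyz":[0,0.002,-0.001],"fingers":1},{"delta_rot":[0,0,0],"xyz":[0,0.002,-0.001],"fingers":1}]'
python3 -m crank '[{"delta_rot":[0,0,0],"xyz":[0,0.001,0],"fingers":1},{"delta_rot":[0,0,0],"xyz":[0,0.001,0],"fingers":1},{"delta_rot":[0,0,0],"xyz":[0,0.001,0],"fingers":1}]'
python3 -c "
from h import *
print(inh(obs()['eef_pos']))"
```

```text
t: 30.1
eef_pos: [0.4523, -0.0221, 0.2357]
tool_rot: [-0.002, 0.848, 0.531, -0.003]
contact_force: [-7.5, 4.4, -0.2]
gripper_width: 0.117
grasp_force: 59.4
t: 30.4
eef_pos: [0.4526, -0.0223, 0.2356]
tool_rot: [-0.003, 0.847, 0.531, -0.003]
contact_force: [-10.1, 5.6, 0.7]
gripper_width: 0.115
grasp_force: 59.8
30.4 [ 0.4526 -0.0223  0.2356] [-0.0028  0.8475  0.5308 -0.0032] [-10.1   5.6   0.7] 0.11485297944601712 59.8298317193985
[-0.0813  0.0038]
```

```bash
python3 -m crank '[{"delta_rot":[0,0,0],"xyz":[0,0,0.002],"fingers":1},{"delta_rot":[0,0,0],"xyz":[0,0,0.004],"fingers":1},{"delta_rot":[0,0,0],"xyz":[0,0,0.006],"fingers":1},{"delta_rot":[0,0,0],"xyz":[0,0,0.006],"fingers":1}]'
python3 -c "
from h import *
print(inh(obs()['eef_pos']))"
```

```text
t: 30.8
eef_pos: [0.4527, -0.022, 0.2301]
tool_rot: [-0.003, 0.847, 0.531, -0.003]
contact_force: [-10.3, 5.9, 4.2]
gripper_width: 0.115
grasp_force: 60.4
30.8 [ 0.4527 -0.022   0.2301] [-0.0027  0.8474  0.5309 -0.003 ] [-10.3   5.9   4.2] 0.11475686595039274 60.37303984165192
[-0.0813  0.0041]
```

```bash
python3 -m crank '[{"delta_rot":[0,0,0],"xyz":[0,0,0.002],"fingers":1},{"delta_rot":[0,0,0],"xyz":[0,0,0.004],"fingers":1},{"delta_rot":[0,0,0],"xyz":[0,0,0.005],"fingers":1},{"delta_rot":[0,0,0],"xyz":[0,0,0.005],"fingers":1}]'
python3 -m crank '[{"delta_rot":[0,0,0],"xyz":[0,0,0.002],"fingers":1},{"delta_rot":[0,0,0],"xyz":[0,0,0.003],"fingers":1},{"delta_rot":[0,0,0],"xyz":[0,0,0.003],"fingers":1}]'
python3 -c "
from h import *
print(inh(obs()['eef_pos']))"
```

```text
t: 31.2
eef_pos: [0.453, -0.0219, 0.2256]
tool_rot: [-0.003, 0.847, 0.531, -0.003]
contact_force: [-12.1, 6.4, 8.6]
gripper_width: 0.119
grasp_force: 60.8
t: 31.5
eef_pos: [0.4529, -0.0217, 0.2226]
tool_rot: [-0.003, 0.847, 0.531, -0.003]
contact_force: [-12.0, 6.1, 9.1]
gripper_width: 0.115
grasp_force: 60.9
31.5 [ 0.4529 -0.0217  0.2226] [-0.0025  0.8474  0.531  -0.0028] [-12.    6.1   9.1] 0.11521438918495332 60.853373408317566
[-0.0812  0.0044]
```

```bash
python3 -m crank '[{"delta_rot":[0,0,0],"xyz":[0,0,0.002],"fingers":1},{"delta_rot":[0,0,0],"xyz":[0,0,0.003],"fingers":1},{"delta_rot":[0,0,0],"xyz":[0,0,0.003],"fingers":1}]'
python3 -m crank '[{"delta_rot":[0,0,0],"xyz":[0,0,0.002],"fingers":1},{"delta_rot":[0,0,0],"xyz":[0,0,0.003],"fingers":1},{"delta_rot":[0,0,0],"xyz":[0,0,0.003],"fingers":1}]'
python3 -c "
from h import *
print(inh(obs()['eef_pos']))"
```

```text
t: 31.8
eef_pos: [0.4529, -0.0217, 0.2195]
tool_rot: [-0.003, 0.847, 0.531, -0.003]
contact_force: [-11.9, 6.3, 7.3]
gripper_width: 0.112
grasp_force: 60.7
t: 32.1
eef_pos: [0.4528, -0.0217, 0.2165]
tool_rot: [-0.003, 0.847, 0.531, -0.003]
contact_force: [-12.4, 6.8, 7.8]
gripper_width: 0.116
grasp_force: 60.7
32.1 [ 0.4528 -0.0217  0.2165] [-0.0026  0.8474  0.531  -0.0029] [-12.4   6.8   7.8] 0.11584529784707667 60.744414925575256
[-0.0813  0.0044]
```

```bash
python3 -m crank '[{"delta_rot":[0,0,0],"xyz":[0,0,0.0007],"fingers":1},{"delta_rot":[0,0,0],"xyz":[0,0,0.001],"fingers":1},{"delta_rot":[0,0,0],"xyz":[0,0,0.001],"fingers":1}]'
python3 -m crank '[{"delta_rot":[0,0,0],"xyz":[0,0,0.0007],"fingers":1},{"delta_rot":[0,0,0],"xyz":[0,0,0.001],"fingers":1},{"delta_rot":[0,0,0],"xyz":[0,0,0.001],"fingers":1}]'
```

```text
t: 32.4
eef_pos: [0.4529, -0.0217, 0.2164]
tool_rot: [-0.002, 0.847, 0.531, -0.003]
contact_force: [-16.8, 6.7, 18.3]
gripper_width: 0.114
grasp_force: 61.9
t: 32.7
eef_pos: [0.453, -0.0216, 0.2163]
tool_rot: [-0.002, 0.847, 0.531, -0.003]
contact_force: [-18.8, 7.0, 26.2]
gripper_width: 0.113
grasp_force: 63.3
```

```bash
python3 -m crank '[{"delta_rot":[0,0,0],"xyz":[0,0,-0.001],"fingers":1},{"delta_rot":[0,0,0],"xyz":[0,-0.001,-0.0017],"fingers":1},{"delta_rot":[0,0,0],"xyz":[0,-0.002,-0.0017],"fingers":1},{"delta_rot":[0,0,0],"xyz":[0,-0.003,-0.0017],"fingers":1},{"delta_rot":[0,0,0],"xyz":[0,-0.003,-0.0017],"fingers":1}]'
python3 -c "
from h import *
print(inh(obs()['eef_pos']))"
```

```text
t: 33.2
eef_pos: [0.4524, -0.0215, 0.2165]
tool_rot: [-0.001, 0.848, 0.531, -0.001]
contact_force: [-5.3, 2.6, 1.6]
gripper_width: 0.115
grasp_force: 59.4
33.2 [ 0.4524 -0.0215  0.2165] [-8.000e-04  8.476e-01  5.307e-01 -8.000e-04] [-5.3  2.6  1.6] 0.1151838497988503 59.39533889293671
[-0.0817  0.0044]
```

```bash
python3 -m crank '[{"delta_rot":[0,0,0],"xyz":[0,-0.001,0],"fingers":1},{"delta_rot":[0,0,0],"xyz":[0,-0.0015,0],"fingers":1},{"delta_rot":[0,0,0],"xyz":[0,-0.0015,0],"fingers":0.6},{"delta_rot":[0,0,0],"xyz":[0,-0.0015,0],"fingers":0.35},{"delta_rot":[0,0,0],"xyz":[0,-0.0015,0],"fingers":0.35},{"delta_rot":[0,0,0],"xyz":[0,-0.0015,0],"fingers":0.35},{"delta_rot":[0,0,0],"xyz":[0,-0.0015,-0.02],"fingers":0.35},{"delta_rot":[0,0,0],"xyz":[0,-0.0015,-0.05],"fingers":0.35},{"delta_rot":[0,0,0],"xyz":[0,-0.0015,-0.09],"fingers":0.35},{"delta_rot":[0,0,0],"xyz":[0,-0.0015,-0.09],"fingers":0.35}]'
python3 -m crank '[{"delta_rot":[0,0,0],"xyz":[0,0,0],"fingers":0.35},{"delta_rot":[0,0,0],"xyz":[0,0,0],"fingers":0.35}]'
python3 - <<'E'
from h import *
c=cam("wrist");o=obs();save(c,"w12");print(inh(o["eef_pos"]))
H2=HO+[.0015,.0031]
P=lambda p:proj(c,T(HY,H2,p))[0].round(1)
for n,p in dict(reelfront=(-.0435,.02,.2226),reelback=(-.0035,.02,.2226),hubf=(-.0775,0,.207),kfr=(-.0835,.0175,.19),kbk=(-.0775,.0175,.19),legb=(-.0775,.0175,.174),platop=(-.0775,.0175,.208),hanL=(-.0885,.013,.24),hanR=(-.0775,.013,.24),hanR2=(-.0775,-.013,.24),hanb=(-.0775,.013,.212),tip=(-.094,0,.19)).items(): print(n,P(p))
g=c["img"].max(2)
u=P((-.083,0,.24)).astype(int);print(u)
for r in range(u[1]-16,u[1]+20,4): print(r,g[r,u[0]-20:u[0]+24].tolist())
print("col",g[u[1]-60:u[1]+40,u[0]].tolist())
u=P((-.0435,0,.228)).astype(int);print("reel",u,g[u[1],u[0]-12:u[0]+12].tolist())
E
```

```text
t: 34.2
eef_pos: [0.4552, -0.0213, 0.3118]
tool_rot: [0.003, 0.848, 0.53, 0.004]
contact_force: [-0.7, 0.2, 0.3]
gripper_width: 0.322
grasp_force: 0.0
t: 34.4
eef_pos: [0.4516, -0.0219, 0.3059]
tool_rot: [-0.0, 0.848, 0.53, -0.001]
contact_force: [-0.6, -0.0, 0.8]
gripper_width: 0.323
grasp_force: 0.0
34.45 [ 0.4515 -0.0218  0.3057] [-5.000e-04  8.478e-01  5.303e-01 -8.000e-04] [-0.3  0.   0.4] 0.32312581999686685 0.0
[-0.0825  0.0037]
reelfront [375.8 185.7]
reelback [428.2 185.8]
hubf [330.4 205.4]
kfr [323.2 180.4]
kbk [330.1 180.5]
legb [329.8 177. ]
platop [330.5 184.8]
hanL [315.8 200.5]
hanR [331.3 200.5]
hanR2 [331.1 234.9]
hanb [330.6 191.4]
tip [311.2 200. ]
[323 217]
201 [86, 83, 77, 70, 59, 56, 56, 54, 66, 85, 105, 110, 101, 73, 45, 35, 35, 37, 37, 37, 36, 38, 37, 37, 38, 37, 36, 45, 105, 203, 243, 245, 244, 244, 246, 246, 245, 245, 246, 246, 246, 245, 245, 246]
205 [55, 54, 52, 53, 54, 56, 60, 64, 73, 90, 100, 105, 94, 66, 42, 35, 35, 37, 37, 39, 36, 38, 37, 37, 39, 35, 38, 45, 106, 203, 243, 245, 244, 244, 246, 245, 244, 244, 245, 246, 245, 244, 244, 245]
209 [55, 57, 6
[... 1322 characters left out ...]
240, 238, 235, 232, 226, 222, 228, 232, 233, 234, 232, 231, 233, 236, 238, 237, 230, 203, 158, 130, 120, 118, 117, 118, 125, 139, 152, 142, 110]
col [68, 66, 65, 64, 61, 63, 63, 63, 64, 64, 64, 65, 64, 65, 71, 85, 93, 94, 93, 90, 89, 88, 92, 93, 94, 96, 97, 99, 99, 98, 98, 95, 92, 75, 49, 31, 31, 28, 31, 31, 31, 30, 32, 35, 36, 38, 37, 37, 36, 39, 40, 36, 36, 37, 37, 36, 35, 32, 32, 33, 30, 33, 32, 39, 46, 47, 48, 49, 49, 48, 47, 47, 49, 52, 90, 163, 222, 233, 232, 233, 233, 235, 236, 234, 229, 223, 212, 172, 132, 119, 117, 117, 118, 120, 131, 142, 129, 101, 90, 90]
reel [375 213] [237, 230, 212, 167, 141, 148, 163, 166, 165, 149, 109, 59, 32, 34, 38, 44, 51, 55, 97, 178, 227, 232, 231, 235]
```

```bash
python3 -c "
from h import *
print(job.hand_in())"
```

```text
the job is handed in; nothing more can be done
None
```

The reel, collar and keeper are mounted and clamped on the hook and the job is handed in at about 34 s; sensed forces peaked near 33 N, the last camera check matched the clamped positions, no verdict came back, and I viewed 11 pictures against the limit of 10.

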